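Hang the rinse pail on the drawing machine's parked carriage

ROBOT

A 6-joint arm with a two-finger parallel gripper is mounted at the origin on the work surface. World frame = base frame: x ahead of the robot, y to its left, z up, the work surface at z = 0. Lengths are in mm, angles in degrees, forces in N, time in s.
With the tool pointing down it reaches from about 300 to 850 mm from the base axis. Payload 4.2 kg.
Tool frame: the origin (TCP) lies on the mounting face of the last link; the fingertips stand 191 mm ahead of it and the grasp point (between the pads) lies 172 mm ahead of it; z points along the fingers, y is the direction in which the jaws open and shut (so a half turn about z gives the same grasp; the last joint's range is limited). The gripper opens to 91 mm and grips with 3 to 60 N. Pads are 32 mm wide; open, the fingers measure 118 mm over their backs; the gripper's body (76 mm by 178 mm) begins 60 mm behind the grasp point.
Start: joints at [-65.432, 18.312, 89.639, -0, 72.044, -1.146], TCP at [249.482, -518.056, 404.776] pointing down, gripper open.
Joint ranges: [-177.97, 177.97], [-48.28, 115.42], [12.27, 149.76], [-77.06, 257.06], [2.81, 150.46], [-146.56, 146.56]. Speed limits (degrees/s): [147.25, 147.25, 180, 180, 180, 180].

INTERFACE

Orientations are given as [roll, pitch, yaw] about the fixed x, y, z axes, in that order (R = Rz(yaw) Ry(pitch) Rx(roll)).
In Python, from workcell import env gives the robot as it stands.
- The arm moves only by the shell command python3 -m handwheel 'ROWS' [FORCE]. ROWS is JSON, a list of rows, each an object with "gripper": the opening in per cent of the stroke, from 0 (shut) to 100 (fully open); "travel": the shift along the tool's x, y, z in m, a list of three; "twist": the turn about the tool's z in rad. In form: [{"gripper": gripper, "travel": [x, y, z], "twist": twist}, ...]. A call has 1 to 5 rows; each row shifts and turns the commanded pose from where the row before left it, along the tool's axes as they then stand; what a row does not reach is not made up. A row lasts 1/12 s, in which the tool goes at most 41.7 mm and 7.16 degrees, less where a joint would pass 70% of its speed; a pose out of reach is approached as far as the arm can. A call with a gripper value outside its range is refused whole. The fingers move at their own pace and stop on an object; FORCE is the grip in N (left out, the last holds). Time passes only in rows, so rows that do not move let the fingers close. It gives the time, the measured TCP pose, the force and the opening at its end, in the units of the state.
- env.state(): the state, without advancing time (a new reading comes with each control period).
- env.grab_frame(name): name is "side" or "top"; returns a dict with "frame" (480x640x3 uint8, red, green, blue), "intrinsics" (3x3 intrinsics, pixels), "extrinsics" (4x4, takes a point from camera to world coordinates). Camera axes: x right, y down, z forward; pixel columns grow to the right and rows downward; lengths in mm; the calibration is good to about 2 mm. A picture is of the moment at which its call begins. There is no depth.
- env.job_done(): hands the job in, once; it reports no verdict.
Trained networks look in the newest picture that a camera, given by its name, has taken for a name from the list of things; names that differ only in an ending like _2 or _b are one class to them, and where a whole thing is asked for, a point or a joint stands for the part that bears it (a point fixed in the world has none). Each returns a list of dicts, best first, with "confidence" (0 to 1); they miss things now and then, are a little off and sometimes report something else, mostly with a low value. They report only what shows in the picture. A call takes as long as a camera call. They do not tell look-alikes from the thing itself.
- env.trace(camera, thing): "pixels" (480x640 bool, what is visible of it) and "uv" ([column, row] in pixels, amid what is visible of it).
- env.pinpoint(camera, thing): "uv" ([column, row] in pixels: a listed point, or the origin of a listed thing).
The state is a dict: "time_s": time; "qpos": joint angles; "qvel": joint speeds; "effort": joint torques, N m; "ee_pos": TCP position; "ee_rot": TCP orientation; "force": force on the tool from outside, world axes, zero at the start; "torque": the same for the moment, N m; "gripper_width": finger opening in mm.
Only numpy, scipy, OpenCV 4.12 (cv2) and the standard library are available. Lean on these libraries where they do the work, as an engineer would, in place of code of your own. Each camera call takes 0.05 s, during which the arm holds its last target. There are 200 camera calls.

TASK

Park the drawing machine's carriage by sliding the transport lock on its control box fully to its left end stop, then swing the rinse pail's folded-down wire bail upright while the pail still stands on the table, and then hang the pail by its bail on the two-pronged hook of the carriage, with the bail's wire resting in both prongs, one on each side of the wooden sleeve. Let go so that the pail hangs still, never tip the pail far over, and leave the other things on the table where they are.

Things in the scene. Friction and masses are not known exactly. Their poses are not given: they have to be found in the camera images.
- pail: small open steel pail, 84 wide at the rim, 72 at the foot, 80 tall, 0.25 to 0.5 kg, the only vessel with a wire bail; origin: centre of its underside, z up; the bail pivots on two ears 72 up at y = -47 and +47, x = 0; it starts folded to the pail's -x side, roughly towards the robot, about 22 free between sleeve and wall
- bail (a joint): bail's angle to the pail's z axis in rad: 0 upright, positive folded towards the pail's -x; starts 1.5 to 1.72 (about level), range -1.8 to 1.8; hinge friction (0.025 N m) holds it wherever it is left; at angle a the sleeve's middle is at x = -70 sin a, z = 72 + 70 cos a in the pail's frame
- bail_grip (a point): middle of the wooden sleeve on the bail's straight top bar; sleeve 12 in diameter and 28 long along y; the bar is bare steel wire 5 thick from 14 to 36 either side of the middle, then slopes down to the legs at 47; z points from the pivots to the sleeve, y along the bar, turns with the bail
- machine: fixed drawing machine; origin: on the table below the hook seat; x away from the robot, y left, z up. Control box 50 tall at y 105 to 265, x -95 to 85; behind it a post and a rail to the right, with a black carriage block at its end, 44 wide, x 25 to 80, 45 to 110 above the hook seat: an upright gripper fouls it, one leaning back about 40 degrees to -x does not
- hook_seat (a point): centre of the bail's bar when it rests in the hook, 200 above the table; axes as the machine. Hook: two steel prongs 6 thick at y = -25 and +25, each a V from the side, open upward: the front limb ends in a free tip 24 in front of the seat (-x), its top 19 above the seat; the rear limb rises to the carriage
- lock (a joint): travel of the transport lock's grip in m, 0 to 0.070 towards the machine's +y, away from the hook; starts at 0 to 0.02; home at the end stop 0.070; about 1.5 N of friction, stays where left
- lock_top (a point): centre of the top of the lock's grip: a black upright block 28 (x) by 20 (y) by 40 tall on a 40 wide aluminium track on the control box, its top 104.5 above the table; axes as the machine
- tin: open steel tin without any bail, 84 wide, 80 tall: a bystander; origin: centre of its underside
- ink_a: closed amber ink bottle with black cap, 38 wide, 85 tall: a bystander; origin: centre of its underside
- ink_b: a second such ink bottle: a bystander; origin: centre of its underside
- jar: low clear jar, 60 wide, 60 tall: a bystander; origin: centre of its underside
- ply_ring: flat plywood ring, 120 outside, 60 inside, 12 thick: a bystander; origin: centre of its underside
- brush: flat brush 200 long lying on the table: a bystander; origin: middle of its length, on its underside
- ink_dish: dark shut ink dish, 56 wide, 12 thick: a bystander; origin: centre of its underside
Mind the look-alikes: they are no part of the job. Leave any yellow look-alike of the pail alone.

How it is judged (in metres and radians):
On the way, in this order (a step that is already met when the one before it is completed fails the run):
1. the transport lock is slid to its end stop, with the pail not yet lifted (value of joint lock above 0.065 m and height (world z) of pail below 0.01 m and value of joint bail above 0.9 rad), for 0.1 s.
2. the bail stands upright (within 0.3 rad) while the pail stands on the table (value of joint bail between -0.3 and 0.3 rad and height (world z) of pail below 0.01 m and angle between pail's own z axis and vertical below 0.1 rad), for 0.2 s.
3. the pail hangs by its bail on the hook (horizontal distance between bail_grip and hook_seat below 0.018 m and z of bail_grip in the frame of hook_seat between -0.01 and 0.012 m and height (world z) of pail above 0.03 m and contact force between pail and machine above 1 N and angle between pail's own z axis and vertical below 0.3 rad and angle between the y axis of bail_grip and the y axis of hook_seat, either way round below 0.2 rad), for 0.1 s.
At the end, for the whole second after the job is handed in: Lock within 5 mm of its end stop. Pail hanging on the hook by its bail, released, at rest: bar middle within 18 mm of the seat (height -10 to +12), borne by the machine, underside over 30 mm above the table, lean under 0.3 rad, bar within 0.2 rad of the hook's y, under 0.05 m/s and 0.6 rad/s (all of step 3 and value of joint lock above 0.065 m and linear speed of pail below 0.05 m/s and angular speed of pail below 0.6 rad/s); the robot touches nothing.
It fails at once if the pail is tipped by more than 0.8 rad (angle between pail's own z axis and vertical above 0.8 rad).
It fails at once if a bystander is moved by more than 40 mm (distance of any of tin, ink_a, ink_b, jar, ply_ring, brush, ink_dish from where it was at the start of the episode above 0.04 m).
It fails at once if a bystander vessel or bottle is tipped over (angle between any of tin, ink_a, ink_b, jar's own z axis and vertical above 0.6 rad).
It also fails if it takes over 61 s, if anything falls off the work surface, if the arm or the gripper's body presses on something with over 40 N, if the wrist force passes 120 N, or if a joint passes its speed limit or range.

## Working session

There is one attempt and no reset: what is moved stays moved. The work goes in short steps, Python scripts to look and compute and a shell command to move; the robot and the scene stay as the last step left them, time stands still between calls to the robot, and variables do not carry over. Pictures are saved under pics/ and viewed, about 8 in all and at most 12, crops included, and the job is handed in when it is done.

```bash
ls; mkdir -p pics; cat > h.py <<'E'
import numpy as np, cv2
from workcell import env
def ray(f,uv):
    K=np.array(f["intrinsics"]);T=np.array(f["extrinsics"])
    d=T[:3,:3]@np.linalg.inv(K)@np.array([uv[0],uv[1],1.]);return T[:3,3],d/np.linalg.norm(d)
def atz(f,uv,z):
    o,d=ray(f,uv);return o+d*(z-o[2])/d[2]
def tri(rs):
    A=np.zeros((3,3));b=np.zeros(3)
    for o,d in rs:
        P=np.eye(3)-np.outer(d,d);A+=P;b+=P@o
    p=np.linalg.solve(A,b);return p,[np.linalg.norm((np.eye(3)-np.outer(d,d))@(p-o)) for o,d in rs]
def proj(f,p):
    K=np.array(f["intrinsics"]);T=np.array(f["extrinsics"])
    c=T[:3,:3].T@(np.array(p)-T[:3,3]);q=K@c;return q[:2]/q[2]
def save(f,n,crop=None,s=1):
    im=f["frame"][:,:,::-1]
    if crop: im=im[crop[1]:crop[3],crop[0]:crop[2]]
    cv2.imwrite("pics/"+n,cv2.resize(im,None,fx=s,fy=s,interpolation=cv2.INTER_CUBIC))
E
python3 - <<'E'
from h import *
fs={c:env.grab_frame(c) for c in("side","top")}
for c in fs:
    save(fs[c],c+"0.png"); print(c,np.round(fs[c]["extrinsics"],2).tolist())
for c in fs:
    for t in["pail","tin","bail_grip","hook_seat","lock_top","machine","ink_a","jar","ply_ring","brush","ink_dish"]:
        print(c,t,[(np.round(r["uv"]).tolist(),round(float(r["confidence"]),2)) for r in env.pinpoint(c,t)][:4])
print(env.state())
E
```

```text
pics
side [[-0.99, -0.11, 0.09, 493.04], [-0.14, 0.69, -0.71, 737.49], [0.01, -0.71, -0.7, 901.89], [0.0, 0.0, 0.0, 1.0]]
top [[-0.02, -1.0, 0.06, 515.63], [-1.0, 0.02, -0.0, -23.57], [-0.0, -0.06, -1.0, 1543.85], [0.0, 0.0, 0.0, 1.0]]
side pail [([232.0, 296.0], 0.66), ([382.0, 179.0], 0.62), ([365.0, 209.0], 0.57)]
side tin [([353.0, 250.0], 0.95)]
side bail_grip [([387.0, 137.0], 0.72), ([226.0, 258.0], 0.62)]
side hook_seat [([317.0, 255.0], 0.65)]
side lock_top [([313.0, 345.0], 0.75), ([302.0, 194.0], 0.2)]
side machine [([420.0, 319.0], 0.36)]
side ink_a [([390.0, 476.0], 0.85), ([309.0, 224.0], 0.58)]
side jar [([290.0, 251.0], 0.51)]
side ply_ring [([420.0, 318.0], 0.73), ([289.0, 248.0], 0.27)]
side brush [([333.0, 173.0], 0.82)]
side ink_dish [([300.0, 196.0], 0.69)]
top pail [([477.0, 286.0], 0.87), ([424.0, 272.0], 0.68)]
top tin []
top bail_grip [([491.0, 283.0], 0.53), ([414.0, 291.0], 0.46), ([285.0, 164.0], 0.45)]
top hook_seat [([274.0, 246.0], 0.77)]
top lock_top [([222.0, 254.0], 0.43)]
top machine []
top ink_a [([173.0, 316.0], 0.68), ([392.0, 225.0], 0.6)]
top jar [([353.0, 210.0], 0.53)]
top ply_ring [([296.0, 330.0], 0.62), ([392.0, 225.0], 0.49)]
top brush [([483.0, 228.0], 0.72)]
top ink_dish [([352.0, 210.0], 0.7), ([430.0, 207.0], 0.55)]
{'time_s': 1.2, 'qpos': array([-6.54325182e+01,  1.83139667e+01,  8.96401358e+01, -9.84767034e-04,
        7.20432328e+01, -1.14599952e+00]), 'qvel': array([-0.03969704, -0.02595089,  0.01735021, -0.01354784, -0.04200315,
       -0.01687548]), 'effort': array([-4.26100050e-04, -4.12369144e+01, -2.32230502e+01,  7.28677539e-02,
        3.79900681e-02, -8.90257127e-06]), 'ee_pos': array([ 249.47576688, -518.0662402 ,  404.74747824]), 'ee_rot': array([1.79997355e+02, 9.89919373e-04, 2.57137848e+01]), 'force': array([-0.75978933, -0.48476503,  0.29108721]), 'torque': array([ 0.03434529,  0.00455915, -0.00233267]), 'gripper_width': 91.22035856570459}
```

View pics/side0.png

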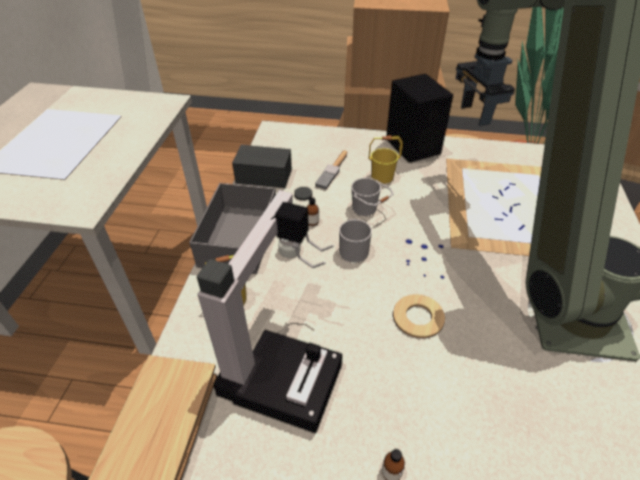

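View pics/top0.png

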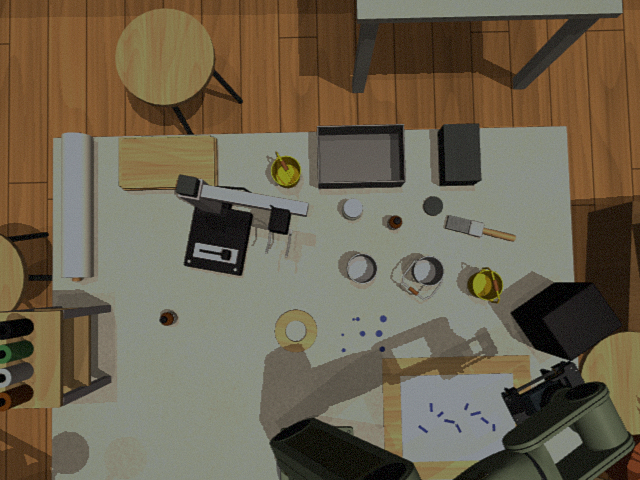

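Candidates for the pail: side (365,197)/top (427,270) is the steel pail with a wire bail and wooden sleeve, which I choose. Side (354,240)/top (361,267) is the tin, without a bail. Side (384,165)/top (487,285) and side (236,283)/top (286,170) are the yellow look-alikes. The lock is at side (313,350)/top (226,254). One close crop to check.

```bash
python3 - <<'E'
from h import *
fs={c:env.grab_frame(c) for c in("side","top")}
a=fs["side"]["frame"][170:230,340:400,::-1];b=fs["top"]["frame"][245:305,385:445,::-1]
c=fs["side"]["frame"][325:415,270:345,::-1];d=fs["top"]["frame"][200:280,180:310,::-1]
R=lambda x,w,h:cv2.resize(x,(w,h),interpolation=cv2.INTER_CUBIC)
cv2.imwrite("pics/c1.png",np.vstack([np.hstack([R(a,300,300),R(b,300,300)]),np.hstack([R(c,250,300),R(d,487,300)])[:,:600]]))
def m(t,ps):
    p,e=tri([ray(fs[c],uv) for c,uv in zip(("side","top"),ps)]);print(t,p.round(1),np.round(e,1))
m("pail",([365,209],[424,272]))
m("hook",([317,255],[274,246]))
m("lock",([313,345],[222,254]))
m("sleeve",([383,198],[414,291]))
S,T=fs["side"],fs["top"]
print("tin",atz(S,[353,250],0));print("hook",atz(S,[317,255],200),atz(T,[274,246],200));print("lock",atz(S,[313,345],104.5),atz(T,[222,254],104.5))
print("inkfar",atz(T,[395,222],80)," jar",atz(T,[352,209],60),"brush",atz(T,[483,228],5),"yellow",atz(T,[487,285],80),atz(T,[286,170],80))
for c,ts in(("side",["bail_grip","lock_top","hook_seat"]),("top",["lock_top","bail_grip","hook_seat"])):
  for t in ts:
    print(c,t,[(np.round(r["uv"],1).tolist(),round(float(r["confidence"]),2)) for r in env.pinpoint(c,t)][:4])
    if t!="hook_seat": print(" trace",[(np.round(r["uv"],1).tolist(),round(float(r["confidence"]),2),int(r["pixels"].sum())) for r in env.trace(c,t)][:4])
E
```

```text
pail [ 531.9 -317.5   -6.5] [0.4 0.4]
hook [603.9  94.1 214.7] [0.8 0.8]
lock [590.4 240.9 118.9] [1. 1.]
sleeve [ 481.9 -272.4   78.1] [1.5 1.5]
tin [ 5.47925300e+02 -1.39332282e+02 -1.13686838e-13]
hook [607.03834994  80.3645563  200.        ] [604.05906132  95.31905302 200.        ]
lock [591.24260497 231.69799931 104.5       ] [592.14494136 243.66481003 104.5       ]
inkfar [ 669.91463623 -226.39493364   80.        ]  jar [ 711.11928449 -110.88348174   60.        ] brush [ 654.49753942 -489.12450892    5.        ] yellow [ 492.01239917 -471.05262304   80.        ] [820.72228381  68.9902342   80.        ]
side bail_grip [([387.9, 137.6], 0.66), ([384.7, 200.6], 0.51), ([223.9, 258.3], 0.5)]
 trace [([229.2, 259.3], 0.6, 49), ([420.8, 324.3], 0.6, 1463), ([379.0, 137.5], 0.44, 92)]
side lock_top [([384.5, 199.2], 0.74), ([313.4, 347.6], 0.54), ([302.8, 194.6], 0.37)]
 trace [([312.3, 350.1], 0.73, 260)]
side hook_seat [([317.0, 255.4], 0.97)]
top lock_top [([225.2, 259.1], 0.57)]
 trace []
top bail_grip [([493.2, 283.9], 0.67), ([281.9, 162.1], 0.52), ([415.4, 290.4], 0.48)]
 trace [([281.9, 168.1], 0.64, 72), ([488.3, 279.2], 0.59, 143), ([411.6, 289.7], 0.57, 34)]
top hook_seat [([277.2, 245.9], 0.67)]
```

View pics/c1.png

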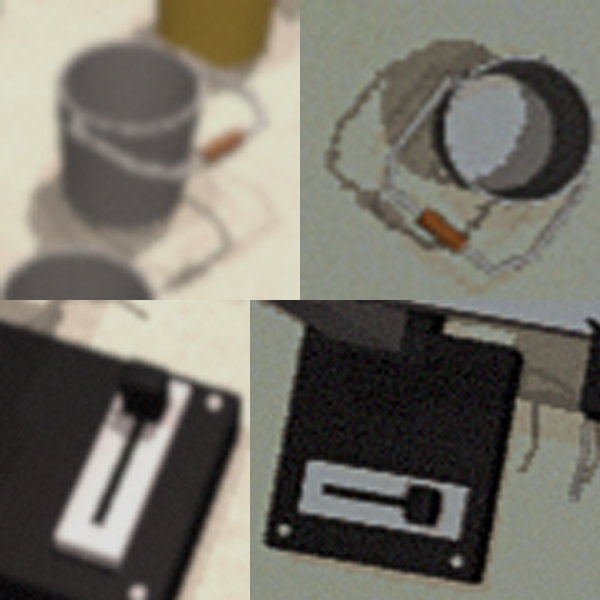

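The chosen pail is confirmed: steel, with a wire bail and a wooden sleeve at top (413.6,291)/side (384,199.6). The lock grip is at top (226.7,254.7)/side (313,347), near the hook end of its track. Next I work out the geometry.

```bash
python3 - <<'E'
from h import *
S=env.grab_frame("side");T=env.grab_frame("top")
print("rim c",atz(T,[427.8,270.6],80),"sleeve top z72",atz(T,[413.6,291],72),atz(T,[413.6,291],66))
print("sleeve tri",tri([ray(S,[384.4,199.6]),ray(T,[413.6,291])]))
print("lock",atz(T,[226.7,254.7],104.5),tri([ray(S,[313.2,347]),ray(T,[226.7,254.7])]))
# box front corners z=50 (crop2: 265,545 / 483,583), track corners
for u,v in [(265,545),(483,583),(305,320),(523,350),(303,510),(468,540),(315,460),(470,487)]:
    p=[180+(u-250)/3.75,200+(v-300)/3.75];print("box",np.round(p,1),atz(T,p,50).round(1))
def up(f,c,n):
    im=f["frame"][c[1]:c[3],c[0]:c[2],::-1];return cv2.resize(im,None,fx=n,fy=n,interpolation=cv2.INTER_CUBIC)
a=up(T,(235,180,315,270),5);b=up(S,(270,190,340,280),5)
cv2.imwrite("pics/hook.png",np.hstack([a,b]))
E
```

```text
rim c [ 534.92427802 -311.53243413   80.        ] sleeve top z72 [ 480.26832075 -272.40371511   72.        ] [ 480.12418133 -273.41808516   66.        ]
sleeve tri (array([ 479.69792369, -272.22405138,   73.10195168]), [np.float64(0.5967117959236542), np.float64(0.5967117959236536)])
lock [589.96623355 231.0816121  104.5       ] (array([590.5695752 , 232.20408525,  98.3134917 ]), [np.float64(0.2845442310102117), np.float64(0.2845442310101439)])
box [184.  265.3] [566.  359.9  50. ]
box [242.1 275.5] [534.  198.6  50. ]
box [194.7 205.3] [733.2 328.5  50. ]
box [252.8 213.3] [706.8 166.1  50. ]
box [194.1 256. ] [591.3 331.4  50. ]
box [238.1 264. ] [566.1 209.3  50. ]
box [197.3 242.7] [628.3 322.1  50. ]
box [238.7 249.9] [605.5 207.2  50. ]
```

View pics/hook.png

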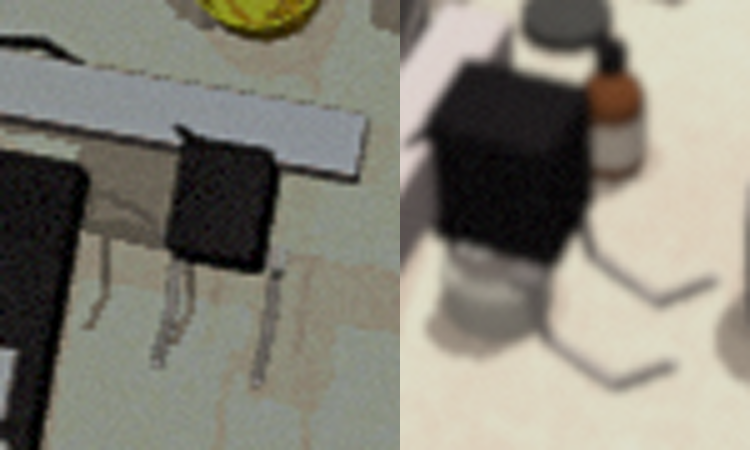

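```bash
python3 - <<'E'
from h import *
S=env.grab_frame("side");T=env.grab_frame("top")
ta=[(332.6,246),(324.6,263.2)];tb=[(286.4,256.6),(266.4,252.4)]
for a,b in zip(ta,tb): print("tip",[x if i else x.round(1) for i,x in enumerate(tri([ray(S,a),ray(T,b)]))],atz(T,b,217).round(1),atz(S,a,217).round(1))
for a in [(322.4,250),(313,267)]: print("vbot",atz(S,a,194).round(1))
print("seat side",atz(S,[317,255.3],200).round(1))
for y in (-10,-10.8,-11.5):
    c,s=np.cos(np.radians(y)),np.sin(np.radians(y));R=np.array([[c,-s],[s,c]])
    cs=np.array([[-95,265],[-95,105]]);m=np.array([[566,359.9],[534,198.6]])
    O=(m-cs@R.T).mean(0);print(y,"O",O.round(1),"lock local",((np.array([590.2,231.5])-O)@R).round(1),
     [proj(T,[*(O+R@[x,yy]),z]).round(1).tolist() for x,yy,z in[(-24,-25,217),(-24,25,217)]],[proj(S,[*(O+R@[x,yy]),z]).round(1).tolist() for x,yy,z in[(-24,-25,217),(-24,25,217)]])
E
```

```text
tip [array([576.7,  63.9, 214.2]), [np.float64(0.6188736433217797), np.float64(0.618873643321724)]] [576.   63.7 217. ] [577.   66.6 217. ]
tip [array([587. , 113.2, 213.9]), [np.float64(0.6492910490879055), np.float64(0.649291049088173)]] [587.5 112.9 217. ] [586.  115.9 217. ]
vbot [599.2  58.9 194. ]
vbot [610.6 108.8 194. ]
seat side [606.9  81.2 200. ]
-10 O [611.4  80.6] lock local [-47.1 145. ] [[287.8, 253.5], [267.8, 250.5]] [[329.9, 243.4], [322.0, 260.4]]
-10.8 O [608.7  79.7] lock local [-46.6 145.6] [[288.0, 254.8], [268.1, 251.5]] [[331.4, 243.4], [323.2, 260.3]]
-11.5 O [606.2  79. ] lock local [-46.1 146.2] [[288.1, 255.9], [268.3, 252.3]] [[332.7, 243.4], [324.3, 260.3]]
```

```bash
cat >> h.py <<'E'
def go(*pts,rel=None):
    """print tool-frame travel (m) from current pose through TCP targets"""
    from scipy.spatial.transform import Rotation as Ro
    s=env.state();R=Ro.from_euler("xyz",s["ee_rot"],degrees=True).as_matrix();p=np.array(s["ee_pos"])
    print("t",round(s["time_s"],2),"pos",p.round(1),"rot",np.round(s["ee_rot"],1),"F",np.round(s["force"],1),"w",round(s["gripper_width"],1),"q",np.round(s["qpos"],0))
    for q in pts:
        d=R.T@(np.array(q)-p);print(np.round(q,1),"->",(d/1000).round(4).tolist(),"rows",np.ceil(np.linalg.norm(d)/41).astype(int));p=np.array(q,float)
E
python3 -m handwheel '[{"gripper":46,"travel":[0,0,0],"twist":0.12},{"gripper":46,"travel":[0,0,0],"twist":0.12},{"gripper":46,"travel":[0,0,0],"twist":0.12},{"gripper":46,"travel":[0,0,0],"twist":0.12},{"gripper":46,"travel":[0,0,0],"twist":0.12}]' 40
python3 -m handwheel '[{"gripper":46,"travel":[0,0,0],"twist":0.0545}]'
python3 -c "
from h import *
go([430,200,402],[581.5,233.5,402],[581.5,233.5,269])"
```

```text
time_s: 2.42
ee_pos: [249.5, -518.0, 404.8]
ee_rot: [180.0, -0.0, -9.0]
force: [-0.8, 0.0, -0.0]
gripper_width: 60.7
time_s: 2.5
ee_pos: [249.5, -518.1, 404.8]
ee_rot: [180.0, -0.0, -12.1]
force: [0.6, -0.2, -0.5]
gripper_width: 53.7
t 2.5 pos [ 249.5 -518.1  404.8] rot [180.   -0.  -12.1] F [ 0.6 -0.2 -0.5] w 53.7 q [-65.  18.  90.   0.  72.  37.]
[430 200 402] -> [0.0264, -0.7399, 0.0027] rows 19
[581.5 233.5 402. ] -> [0.1411, -0.0644, 0.0] rows 4
[581.5 233.5 269. ] -> [-0.0, -0.0, 0.133] rows 4
```

```bash
for i in 1 2 3 4; do :; done
python3 -m handwheel '[{"gripper":46,"travel":[0.0013,-0.037,0],"twist":0},{"gripper":46,"travel":[0.0013,-0.037,0],"twist":0},{"gripper":46,"travel":[0.0013,-0.037,0],"twist":0},{"gripper":46,"travel":[0.0013,-0.037,0],"twist":0},{"gripper":46,"travel":[0.0013,-0.037,0],"twist":0}]' >/dev/null
python3 -m handwheel '[{"gripper":46,"travel":[0.0013,-0.037,0],"twist":0},{"gripper":46,"travel":[0.0013,-0.037,0],"twist":0},{"gripper":46,"travel":[0.0013,-0.037,0],"twist":0},{"gripper":46,"travel":[0.0013,-0.037,0],"twist":0},{"gripper":46,"travel":[0.0013,-0.037,0],"twist":0}]' >/dev/null
python3 -m handwheel '[{"gripper":46,"travel":[0.0013,-0.037,0],"twist":0},{"gripper":46,"travel":[0.0013,-0.037,0],"twist":0},{"gripper":46,"travel":[0.0013,-0.037,0],"twist":0},{"gripper":46,"travel":[0.0013,-0.037,0],"twist":0},{"gripper":46,"travel":[0.0013,-0.037,0],"twist":0}]' >/dev/null
python3 -m handwheel '[{"gripper":46,"travel":[0.0013,-0.037,0],"twist":0},{"gripper":46,"travel":[0.0013,-0.037,0],"twist":0},{"gripper":46,"travel":[0.0013,-0.037,0],"twist":0},{"gripper":46,"travel":[0.0013,-0.037,0],"twist":0},{"gripper":46,"travel":[0.0013,-0.037,0],"twist":0}]'
python3 -c "
from h import *
go([581.5,233.5,402],[581.5,233.5,269])"
```

```text
time_s: 4.17
ee_pos: [426.0, 203.0, 404.9]
ee_rot: [-180.0, -0.0, -11.8]
force: [0.7, -0.6, -0.1]
gripper_width: 41.8
t 4.17 pos [426.  203.  404.9] rot [-180.    -0.   -11.8] F [ 0.7 -0.6 -0.1] w 41.8 q [ 24.   9. 102.  -0.  69. 126.]
[581.5 233.5 402. ] -> [0.146, -0.0615, 0.003] rows 4
[581.5 233.5 269. ] -> [-0.0001, 0.0, 0.133] rows 4
```

```bash
python3 -m handwheel '[{"gripper":46,"travel":[0.0365,-0.0154,0],"twist":0},{"gripper":46,"travel":[0.0365,-0.0154,0],"twist":0},{"gripper":46,"travel":[0.0365,-0.0154,0],"twist":0},{"gripper":46,"travel":[0.0365,-0.0154,0],"twist":0}]'
python3 -m handwheel '[{"gripper":46,"travel":[0,0,0.035],"twist":0},{"gripper":46,"travel":[0,0,0.035],"twist":0},{"gripper":46,"travel":[0,0,0],"twist":0}]'
python3 - <<'E'
from h import *
S=env.grab_frame("side");T=env.grab_frame("top")
a=S["frame"][280:400,230:350,::-1];b=T["frame"][190:290,170:270,::-1]
R=lambda x:cv2.resize(x,(400,400),interpolation=cv2.INTER_CUBIC)
cv2.imwrite("pics/lock1.png",np.hstack([R(a),R(b)]))
go([581.5,233.5,269])
E
```

```text
time_s: 4.5
ee_pos: [583.0, 232.4, 404.7]
ee_rot: [180.0, -0.0, -11.7]
force: [0.4, -0.3, 1.8]
gripper_width: 42.0
time_s: 4.75
ee_pos: [580.3, 230.9, 327.4]
ee_rot: [179.5, 0.7, -11.8]
force: [-1.5, -1.1, -1.7]
gripper_width: 42.0
t 4.85 pos [581.5 231.5 334. ] rot [ 1.799e+02  1.000e-01 -1.180e+01] F [0.4 0.3 0.1] w 41.9 q [ 21.  26.  89.  -0.  66. 122.]
[581.5 233.5 269. ] -> [-0.0002, -0.0021, 0.065] rows 2
```

View pics/lock1.png

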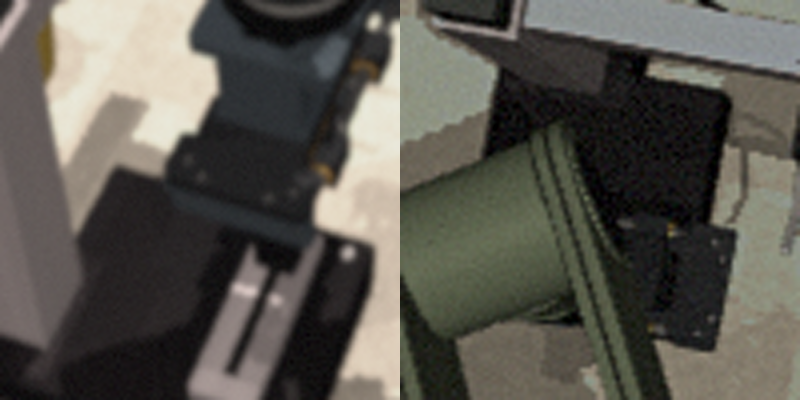

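The gripper stands over the lock, with the grip showing at left crop (275,250) under the hand. I descend with force checks.

```bash
python3 -m handwheel '[{"gripper":46,"travel":[0,-0.001,0.02],"twist":0},{"gripper":46,"travel":[0,-0.001,0.02],"twist":0},{"gripper":46,"travel":[0,0,0.022],"twist":0},{"gripper":46,"travel":[0,0,0],"twist":0}]'
python3 -m handwheel '[{"gripper":46,"travel":[0,-0.016,0],"twist":0},{"gripper":46,"travel":[0,-0.016,0],"twist":0},{"gripper":46,"travel":[0,-0.012,0],"twist":0},{"gripper":46,"travel":[0,0,0],"twist":0}]'
python3 -m handwheel '[{"gripper":46,"travel":[0,-0.012,0],"twist":0},{"gripper":46,"travel":[0,-0.012,0],"twist":0},{"gripper":46,"travel":[0,0,0],"twist":0}]'
```

```text
time_s: 5.18
ee_pos: [581.2, 233.3, 271.8]
ee_rot: [179.9, 0.1, -11.8]
force: [-0.9, -0.5, -0.5]
gripper_width: 42.0
time_s: 5.52
ee_pos: [591.9, 279.7, 274.8]
ee_rot: [-179.8, -0.2, -11.6]
force: [-0.3, 0.5, 0.5]
gripper_width: 41.9
time_s: 5.77
ee_pos: [596.4, 302.4, 273.3]
ee_rot: [-179.9, -0.1, -11.7]
force: [0.4, 0.3, 0.0]
gripper_width: 42.2
```

```bash
python3 -m handwheel '[{"gripper":46,"travel":[0,-0.006,0],"twist":0},{"gripper":46,"travel":[0,0,0],"twist":0}]'
python3 -m handwheel '[{"gripper":46,"travel":[0,-0.003,0],"twist":0},{"gripper":46,"travel":[0,0,0],"twist":0}]'
python3 - <<'E'
from h import *
S=env.grab_frame("side")
cv2.imwrite("pics/lock2.png",cv2.resize(S["frame"][300:430,220:350,::-1],(520,520),interpolation=cv2.INTER_CUBIC))
print([(r["uv"],r["confidence"]) for r in env.pinpoint("side","lock_top")]); go()
E
```

```text
time_s: 5.93
ee_pos: [597.3, 306.8, 272.7]
ee_rot: [-180.0, -0.0, -11.8]
force: [-0.2, -0.8, 0.2]
gripper_width: 41.9
time_s: 6.1
ee_pos: [597.8, 309.0, 272.6]
ee_rot: [180.0, 0.0, -11.8]
force: [-0.0, 0.3, 0.2]
gripper_width: 42.0
[]
t 6.2 pos [597.8 308.8 272.6] rot [-180.     0.   -11.8] F [-0.5 -0.  -0.9] w 41.7 q [ 26.  33.  86.   0.  61. 128.]
```

View pics/lock2.png

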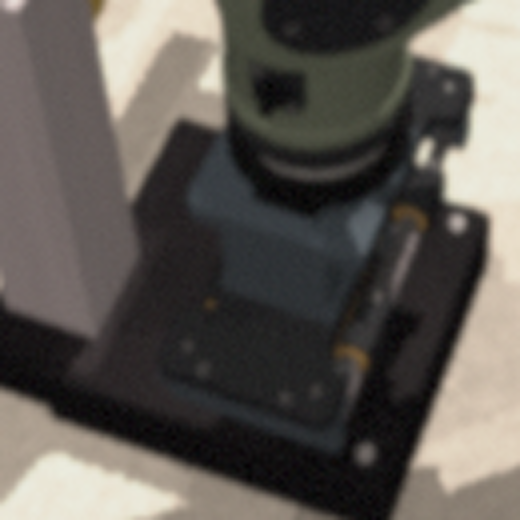

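```bash
python3 -m handwheel '[{"gripper":46,"travel":[0,-0.003,0],"twist":0},{"gripper":46,"travel":[0,0,0],"twist":0}]'
python3 -m handwheel '[{"gripper":46,"travel":[0,-0.003,0],"twist":0},{"gripper":46,"travel":[0,0,0],"twist":0}]'
```

```text
time_s: 6.37
ee_pos: [598.3, 311.8, 272.6]
ee_rot: [180.0, 0.0, -11.8]
force: [-1.6, -0.5, 0.3]
gripper_width: 41.7
time_s: 6.53
ee_pos: [598.9, 314.7, 272.6]
ee_rot: [179.9, 0.0, -11.8]
force: [-1.0, -2.6, -0.4]
gripper_width: 42.0
```

The hand covers the lock in this view, and force is starting to build.

```bash
python3 -m handwheel '[{"gripper":46,"travel":[0,-0.003,0],"twist":0},{"gripper":46,"travel":[0,0,0],"twist":0}]'
python3 -m handwheel '[{"gripper":46,"travel":[0,-0.002,0],"twist":0},{"gripper":46,"travel":[0,0,0],"twist":0}]'
```

```text
time_s: 6.7
ee_pos: [599.3, 316.0, 272.5]
ee_rot: [179.6, 0.1, -11.7]
force: [-1.8, -9.2, 3.0]
gripper_width: 42.1
time_s: 6.87
ee_pos: [599.5, 316.7, 272.4]
ee_rot: [179.4, 0.1, -11.7]
force: [-2.7, -12.1, 4.1]
gripper_width: 41.9
```

```bash
python3 -m handwheel '[{"gripper":46,"travel":[0,0.009,0],"twist":0},{"gripper":46,"travel":[0,0,-0.035],"twist":0},{"gripper":46,"travel":[0,0,-0.035],"twist":0},{"gripper":46,"travel":[0,0,-0.035],"twist":0},{"gripper":46,"travel":[0,0,-0.03],"twist":0}]' >/dev/null
python3 -m handwheel '[{"gripper":46,"travel":[-0.04,0,0],"twist":0},{"gripper":46,"travel":[-0.04,0,0],"twist":0},{"gripper":46,"travel":[-0.04,0,0],"twist":0},{"gripper":46,"travel":[-0.04,0,0],"twist":-0.1},{"gripper":46,"travel":[0,0,0],"twist":-0.12}]' >/dev/null
python3 -m handwheel '[{"gripper":46,"travel":[0,0,0],"twist":-0.12},{"gripper":46,"travel":[0,0,0],"twist":-0.12},{"gripper":46,"travel":[0,0,0],"twist":-0.12},{"gripper":46,"travel":[0,0,0],"twist":-0.12},{"gripper":46,"travel":[0,0,0],"twist":-0.12}]' >/dev/null
python3 -m handwheel '[{"gripper":46,"travel":[0,0,0],"twist":-0.12},{"gripper":46,"travel":[0,0,0],"twist":-0.12},{"gripper":46,"travel":[0,0,0],"twist":-0.071},{"gripper":46,"travel":[0,0,0],"twist":0}]'
python3 - <<'E'
from h import *
S=env.grab_frame("side");T=env.grab_frame("top")
p=proj(S,[605,300,104])
for n,f in(("side",S),("top",T)):
    for t in("lock_top",): print(n,[(np.round(r["uv"],1).tolist(),round(r["confidence"],2)) for r in env.pinpoint(n,t)],[(np.round(r["uv"],1).tolist(),round(r["confidence"],2)) for r in env.trace(n,t)])
go([480,-272,400],[480,-272,245])
E
```

```text
time_s: 8.45
ee_pos: [441.4, 343.8, 407.9]
ee_rot: [-180.0, -0.1, 53.1]
force: [-0.3, -0.1, -0.5]
gripper_width: 41.8
side [([300.0, 377.8], 0.55)] [([297.8, 380.2], 0.6)]
top [([198.7, 251.7], 0.68)] [([473.0, 226.0], 0.36)]
t 8.75 pos [441.5 343.5 407.8] rot [-180.   -0.   53.] F [ 0.6 -0.1 -1. ] w 42.1 q [37. 17. 91.  0. 72. 74.]
[ 480 -272  400] -> [-0.4682, 0.4015, 0.0076] rows 16
[ 480 -272  245] -> [-0.0001, 0.0, 0.155] rows 4
```

```bash
python3 -m handwheel '[{"gripper":46,"travel":[-0.0293,0.0251,0],"twist":0},{"gripper":46,"travel":[-0.0293,0.0251,0],"twist":0},{"gripper":46,"travel":[-0.0293,0.0251,0],"twist":0},{"gripper":46,"travel":[-0.0293,0.0251,0],"twist":0},{"gripper":46,"travel":[-0.0293,0.0251,0],"twist":0}]' >/dev/null
python3 -m handwheel '[{"gripper":46,"travel":[-0.0293,0.0251,0],"twist":0},{"gripper":46,"travel":[-0.0293,0.0251,0],"twist":0},{"gripper":46,"travel":[-0.0293,0.0251,0],"twist":0},{"gripper":46,"travel":[-0.0293,0.0251,0],"twist":0},{"gripper":46,"travel":[-0.0293,0.0251,0],"twist":0}]' >/dev/null
python3 -m handwheel '[{"gripper":46,"travel":[-0.0293,0.0251,0],"twist":0},{"gripper":46,"travel":[-0.0293,0.0251,0],"twist":0},{"gripper":46,"travel":[-0.0293,0.0251,0],"twist":0},{"gripper":32,"travel":[-0.0293,0.0251,0],"twist":0},{"gripper":32,"travel":[-0.0293,0.0251,0],"twist":0}]' >/dev/null
python3 -m handwheel '[{"gripper":32,"travel":[-0.0293,0.0251,0],"twist":0},{"gripper":32,"travel":[0,0,0.035],"twist":0},{"gripper":32,"travel":[0,0,0.035],"twist":0},{"gripper":32,"travel":[0,0,0],"twist":0},{"gripper":32,"travel":[0,0,0],"twist":0}]'
python3 - <<'E'
from h import *
S=env.grab_frame("side");T=env.grab_frame("top")
print("lock",atz(T,[198.7,251.7],104.5).round(1), atz(S,[300,377.8],104.5).round(1))
a=S["frame"][110:230,320:440,::-1]
g=np.array(env.state()["ee_pos"])-[0,0,172];print(proj(S,g),proj(S,[480,-272.4,72]))
for t in("bail_grip","pail"): print([(np.round(r["uv"],1).tolist(),round(r["confidence"],2)) for r in env.pinpoint("side",t)])
cv2.imwrite("pics/grip1.png",cv2.resize(a,(600,600),interpolation=cv2.INTER_CUBIC))
go([480,-272,245])
E
```

```text
time_s: 10.42
ee_pos: [480.0, -272.5, 336.6]
ee_rot: [-179.8, 0.0, 53.0]
force: [-0.4, -0.4, 1.0]
gripper_width: 29.3
lock [599.8 306.1 104.5] [603.3 304.7 104.5]
[386.96630785 171.34112361] [384.03847174 199.84267193]
[([382.3, 201.2], 0.53), ([224.2, 256.9], 0.4), ([367.0, 207.5], 0.2)]
[([362.2, 207.0], 0.77), ([380.3, 179.2], 0.73), ([230.9, 294.6], 0.73)]
t 10.62 pos [ 481.  -272.5  340.2] rot [179.7  -0.   53.1] F [ 0.2  0.  -1.2] w 29.0 q [-31.  19.  98.  -0.  62.   6.]
[ 480 -272  245] -> [-0.0002, -0.0015, 0.0952] rows 3
```

View pics/grip1.png

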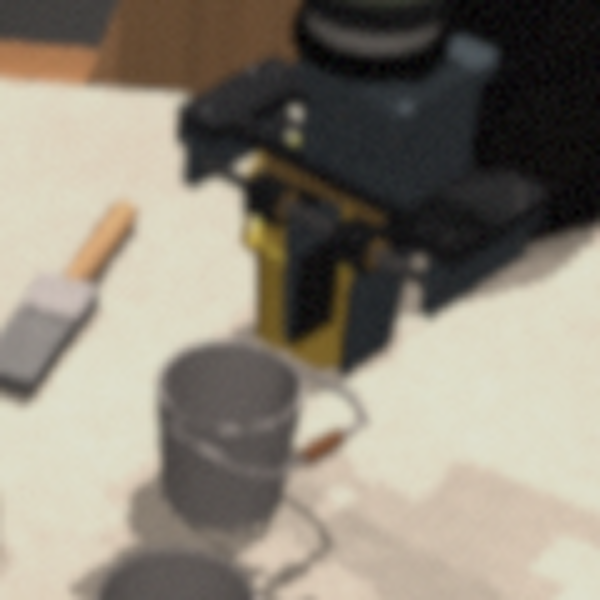

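The finger pair is centred over the sleeve, which shows at crop (322,446), and the pail is undisturbed. I narrow the opening to about 20 mm and descend.

```bash
python3 -m handwheel '[{"gripper":22,"travel":[0,0,0.03],"twist":0},{"gripper":22,"travel":[0,-0.001,0.02],"twist":0},{"gripper":22,"travel":[0,0,0.016],"twist":0},{"gripper":22,"travel":[0,0,0],"twist":0}]' 15
python3 -m handwheel '[{"gripper":22,"travel":[0,0,0.02],"twist":0},{"gripper":22,"travel":[0,0,0.008],"twist":0},{"gripper":22,"travel":[0,0,0],"twist":0}]'
python3 -c "
from h import *
go([480,-272.3,243])"
```

```text
time_s: 10.95
ee_pos: [479.1, -271.3, 270.5]
ee_rot: [-179.8, 0.0, 53.1]
force: [-0.7, 0.5, 0.4]
gripper_width: 19.9
time_s: 11.2
ee_pos: [479.5, -271.7, 243.7]
ee_rot: [-179.9, 0.0, 53.0]
force: [-1.6, 0.2, -0.2]
gripper_width: 20.3
t 11.2 pos [ 479.5 -271.7  243.7] rot [-179.9    0.    53. ] F [-1.6  0.2 -0.2] w 20.3 q [-31.  25. 105.  -0.  50.   6.]
[ 480.  -272.3  243. ] -> [-0.0001, 0.0008, 0.0007] rows 1
```

```bash
python3 -m handwheel '[{"gripper":0,"travel":[0,0,0],"twist":0},{"gripper":0,"travel":[0,0,0],"twist":0},{"gripper":0,"travel":[0,0,0],"twist":0},{"gripper":0,"travel":[0,0,0],"twist":0}]' 5
python3 -m handwheel '[{"gripper":0,"travel":[0,0.001,-0.014],"twist":0},{"gripper":0,"travel":[0,0,0],"twist":0}]'
```

```text
time_s: 11.53
ee_pos: [479.8, -272.3, 244.8]
ee_rot: [179.8, -0.0, 53.0]
force: [-0.0, -1.5, -0.0]
gripper_width: 12.2
time_s: 11.7
ee_pos: [480.7, -272.8, 259.7]
ee_rot: [179.9, -0.0, 53.0]
force: [-1.2, 1.3, 0.7]
gripper_width: 11.5
```

Sleeve held at 12 mm. I follow the arc.

```bash
python3 -m handwheel '[{"gripper":0,"travel":[0,0.0037,-0.0135],"twist":0},{"gripper":0,"travel":[0,0.0063,-0.0124],"twist":0},{"gripper":0,"travel":[0,0.0087,-0.011],"twist":0},{"gripper":0,"travel":[0,0.0107,-0.009],"twist":0},{"gripper":0,"travel":[0,0,0],"twist":0}]'
python3 -m handwheel '[{"gripper":0,"travel":[0,0.0122,-0.0067],"twist":0},{"gripper":0,"travel":[0,0.0134,-0.0041],"twist":0},{"gripper":0,"travel":[0,0.0139,-0.0014],"twist":0},{"gripper":0,"travel":[0,0,0],"twist":0},{"gripper":0,"travel":[0,0,0],"twist":0}]'
python3 - <<'E'
from h import *
S=env.grab_frame("side");T=env.grab_frame("top")
cv2.imwrite("pics/bail.png",cv2.resize(S["frame"][110:230,320:440,::-1],(600,600),interpolation=cv2.INTER_CUBIC))
go()
E
```

```text
time_s: 12.12
ee_pos: [504.9, -291.0, 305.6]
ee_rot: [179.8, -0.0, 53.0]
force: [-2.2, 1.8, 5.0]
gripper_width: 12.1
time_s: 12.53
ee_pos: [535.4, -314.1, 316.7]
ee_rot: [179.9, -0.0, 53.0]
force: [-1.7, 0.7, 7.0]
gripper_width: 11.9
t 12.63 pos [ 535.  -313.7  316.5] rot [180.  -0.  53.] F [-1.4  1.6  6.3] w 12.0 q [-31.  26.  91.   0.  63.   6.]
```

View pics/bail.png

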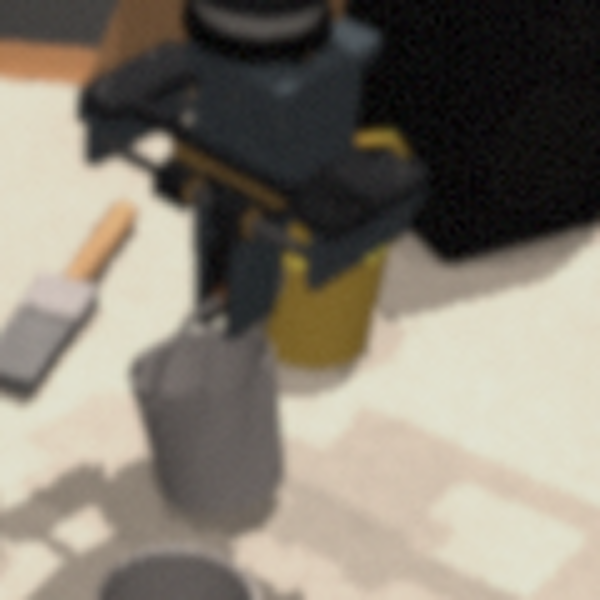

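The side crop shows the pail leaning: its rim runs (135,370)-(275,330) and its foot is at (235,515). I estimate the lean from the mask before moving on.

```bash
cat > fit.py <<'E'
from h import *
from scipy.optimize import differential_evolution
from scipy.spatial.transform import Rotation as Ro
def hull(f,o,R):
    t=np.linspace(0,2*np.pi,40)
    P=np.vstack([np.c_[36*np.cos(t),36*np.sin(t),0*t],np.c_[42*np.cos(t),42*np.sin(t),80+0*t]])@R.T+o
    q=np.array([proj(f,p) for p in P])
    return cv2.convexHull(q.astype(np.float32))
def fit(yaw=-37,near=None):
    ms=[]
    for n in("side","top"):
        f=env.grab_frame(n)
        for r in env.trace(n,"pail"):
            u=r["uv"]
            if near is None or np.linalg.norm(np.array(u)-proj(f,near))<25:
                m=r["pixels"];print(n,np.round(u,1),round(r["confidence"],2),int(m.sum()));
                if n=="side":ms.append((f,m))
                break
    def cost(v):
        x,y,z,pit,rol=v;R=Ro.from_euler("ZYX",[np.radians(yaw),pit,rol]).as_matrix();c=0
        for f,m in ms:
            k=np.zeros((480,640),np.uint8);cv2.fillConvexPoly(k,np.round(hull(f,np.array([x,y,z]),R)*16).astype(np.int32),1,shift=4)
            k=k>0;c+=1-(k&m).sum()/(k|m).sum()
        return c+1e-5*(z**2)
    r=differential_evolution(cost,[(near[0]-50,near[0]+50),(near[1]-50,near[1]+50),(-2,25),(-.8,.8),(-.5,.5)],seed=1,maxiter=25,popsize=8,polish=False)
    print("pail x,y,z,pitch,roll",np.round(r.x,2),"cost",round(r.fun,3))
E
python3 - <<'E'
from fit import *
fit(near=[535,-313,30]); go()
f=env.grab_frame("top")
print("pin",[(r["uv"],r["confidence"]) for r in env.pinpoint("side","pail")][:3])
S=env.grab_frame("side")
cv2.imwrite("pics/tilt.png",np.hstack([cv2.resize(x["frame"][b:b+80,a:a+80,::-1],(400,400),interpolation=cv2.INTER_CUBIC) for x,a,b in((f,385,230),(S,330,150))]))
E
```

```text
side [363.6 193.1] 0.63 917
top [420.6 262.6] 0.65 260
pail x,y,z,pitch,roll [ 5.3471e+02 -3.4266e+02  5.2300e+00 -8.0000e-02 -4.5000e-01] cost 0.078
t 12.83 pos [ 534.9 -313.6  316.5] rot [180.  -0.  53.] F [-1.4  1.3  5.5] w 11.4 q [-31.  26.  91.   0.  63.   6.]
pin [([364.2, 207.5], 0.71), ([380.1, 179.8], 0.69), ([232.7, 296.4], 0.48)]
```

View pics/tilt.png

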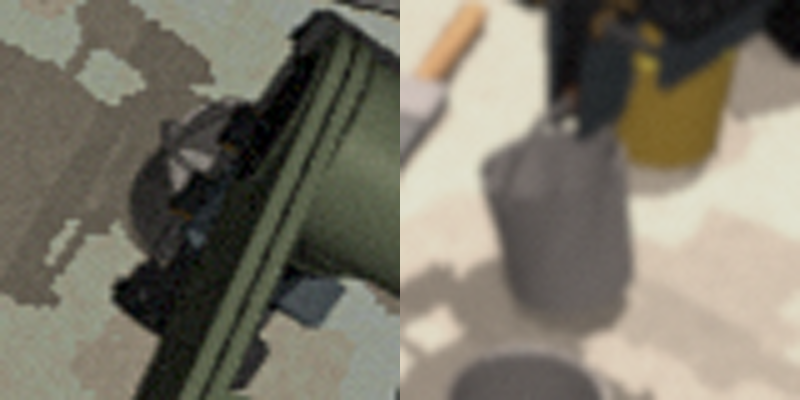

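The side rim has moved only about 4 px and the top rim about 12 mm away from the robot. That is a small lean of about 0.15 rad, because the pads pinch the sleeve against turning. I open slightly so the pail can settle, then push the loose sleeve instead.

```bash
python3 -m handwheel '[{"gripper":14,"travel":[0,0,0],"twist":0},{"gripper":16,"travel":[0,0,0],"twist":0},{"gripper":18,"travel":[0,0,0],"twist":0},{"gripper":22,"travel":[0,0,0],"twist":0},{"gripper":22,"travel":[0,0,0],"twist":0}]'
python3 -m handwheel '[{"gripper":22,"travel":[0,0,0],"twist":0},{"gripper":22,"travel":[0,0,0],"twist":0}]'
python3 - <<'E'
from fit import *
fit(near=[535,-313,30]); go()
f=env.grab_frame("side")
for t in("bail_grip","pail"): print(t,[(np.round(r["uv"],1).tolist(),round(r["confidence"],2)) for r in env.pinpoint("side",t)][:4])
for a in (0.4,.2,0,-.2):
  c,s=np.cos(np.radians(-37)),np.sin(np.radians(-37));x=-70*np.sin(a);print(a,proj(f,[535.5+c*x,-313+s*x,72+70*np.cos(a)]).round(1))
print("org",proj(f,[535.5,-313,0]).round(1))
E
```

```text
time_s: 13.4
ee_pos: [535.3, -314.0, 315.4]
ee_rot: [-180.0, 0.0, 53.0]
force: [-0.1, -1.1, 0.0]
gripper_width: 19.7
time_s: 13.57
ee_pos: [535.4, -314.1, 315.8]
ee_rot: [180.0, 0.0, 53.0]
force: [-0.1, 0.3, -1.1]
gripper_width: 19.8
top [418.5 268.5] 0.57 210
pail x,y,z,pitch,roll [ 5.5704e+02 -3.2093e+02 -0.0000e+00  1.3000e-01 -4.0000e-02] cost 0.0
t 13.77 pos [ 535.3 -314.1  315.9] rot [180.   0.  53.] F [-0.8  0.1  0.3] w 20.4 q [-31.  26.  91.  -0.  63.   6.]
bail_grip [([298.3, 375.9], 0.36)]
pail [([380.3, 179.1], 0.92), ([365.9, 209.8], 0.56), ([229.4, 296.5], 0.44)]
0.4 [374.2 174.4]
0.2 [370.6 171. ]
0 [366.7 168.3]
-0.2 [362.9 166.6]
org [363.6 208.2]
```

```bash
python3 -m handwheel '[{"gripper":22,"travel":[0,0.005,0],"twist":0},{"gripper":22,"travel":[0,0.005,0],"twist":0},{"gripper":22,"travel":[0,0.004,0],"twist":0},{"gripper":22,"travel":[0,0.003,0],"twist":0},{"gripper":22,"travel":[0,0,0],"twist":0}]'
python3 -m handwheel '[{"gripper":22,"travel":[0,0,0],"twist":0},{"gripper":22,"travel":[0,0,-0.02],"twist":0},{"gripper":22,"travel":[0,0,-0.03],"twist":0},{"gripper":22,"travel":[0,0,-0.03],"twist":0},{"gripper":22,"travel":[0,-0.03,0],"twist":0}]'
python3 -m handwheel '[{"gripper":22,"travel":[0,-0.04,0],"twist":0},{"gripper":22,"travel":[0,-0.04,0],"twist":0},{"gripper":22,"travel":[0,-0.04,0],"twist":0},{"gripper":22,"travel":[0,-0.04,0],"twist":0},{"gripper":22,"travel":[0,0,0],"twist":0}]'
python3 - <<'E'
from h import *
S=env.grab_frame("side");f=env.grab_frame("top")
cv2.imwrite("pics/up.png",np.hstack([cv2.resize(x["frame"][b:b+70,a:a+70,::-1],(400,400),interpolation=cv2.INTER_CUBIC) for x,a,b in((f,390,230),(S,330,150))]))
for n in("side","top"):
  for t in("bail_grip","pail"): print(n,t,[(np.round(r["uv"],1).tolist(),round(r["confidence"],2)) for r in env.pinpoint(n,t)][:4])
go()
E
```

```text
time_s: 14.33
ee_pos: [549.5, -324.8, 315.7]
ee_rot: [180.0, 0.0, 53.0]
force: [-0.4, -0.3, 0.2]
gripper_width: 20.3
time_s: 14.75
ee_pos: [528.5, -308.7, 402.2]
ee_rot: [179.0, -0.1, 53.0]
force: [-0.0, -1.1, 1.3]
gripper_width: 20.2
time_s: 15.17
ee_pos: [391.1, -205.9, 395.0]
ee_rot: [-179.5, 0.0, 53.1]
force: [-0.7, 0.3, -0.3]
gripper_width: 19.9
side bail_grip [([364.3, 168.2], 0.6), ([385.3, 136.3], 0.57), ([223.5, 260.7], 0.52)]
side pail [([363.3, 207.0], 0.82), ([230.3, 299.1], 0.57)]
top bail_grip [([493.7, 285.3], 0.69), ([283.6, 165.6], 0.65), ([434.9, 266.0], 0.62)]
top pail [([478.7, 283.1], 0.94), ([425.6, 271.1], 0.6)]
t 15.47 pos [ 398.2 -210.7  396. ] rot [179.9  -0.   53. ] F [-0.7  0.2 -0. ] w 20.1 q [-29.   7. 106.  -0.  67.   8.]
```

View pics/up.png

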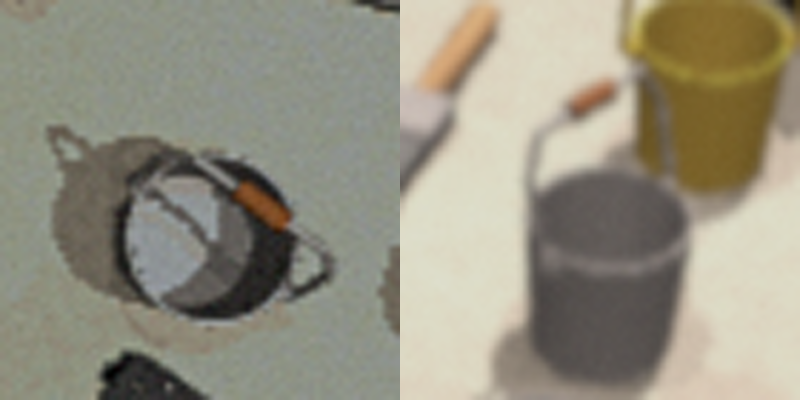

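The bail stands upright, leaning slightly away from the robot. The sleeve is at top crop (264,205) and side crop (592,97). The pail is upright.

```bash
python3 - <<'E'
from h import *
S=env.grab_frame("side");T=env.grab_frame("top");k=70/400
t=lambda u,v:(390+u*k,230+v*k)
s=lambda u,v:(330+(u-400)*k,150+v*k)
p,e=tri([ray(T,t(264,205)),ray(S,s(592,97))]);print("sleeve",p.round(1),np.round(e,1))
print("rim",atz(T,t(208.5,236.5),80).round(1))
for n,q in(("sl-a",(240,187)),("sl-b",(288,223)),("left sh",(195,155)),("right sh",(328,262)),("r ear",(288,296)),("l ear",(137,180))):
    print(n,atz(T,t(*q),140 if n!="r ear" and n!="l ear" else 75).round(1))
print("side pail org",atz(S,[363.3,207],0).round(1))
E
```

```text
sleeve [ 545.3 -322.4  138.7] [0.6 0.6]
rim [ 532.9 -307.9   80. ]
sl-a [ 554.4 -311.4  140. ]
sl-b [ 537.5 -332.8  140. ]
left sh [ 569.6 -291.3  140. ]
right sh [ 519.2 -350.4  140. ]
r ear [ 503.6 -345.8   75. ]
l ear [ 560.7 -275.6   75. ]
side pail org [ 536.9 -318.1    0. ]
```

```bash
python3 -c "
from h import *
go([545.6,-320.9,396],[545.6,-320.9,314],[558.1,-331.2,314])"
```

```text
t 15.57 pos [ 398.  -210.6  395.7] rot [180.   0.  53.] F [-0.5  0.7  1.2] w 20.1 q [-29.   7. 106.  -0.  67.   8.]
[ 545.6 -320.9  396. ] -> [0.0007, 0.1842, -0.0002] rows 5
[ 545.6 -320.9  314. ] -> [0.0, -0.0, 0.082] rows 2
[ 558.1 -331.2  314. ] -> [-0.0007, 0.0162, 0.0] rows 1
```

```bash
python3 -m handwheel '[{"gripper":22,"travel":[0,0.037,0],"twist":0},{"gripper":22,"travel":[0,0.037,0],"twist":0},{"gripper":22,"travel":[0,0.037,0],"twist":0},{"gripper":22,"travel":[0,0.037,0],"twist":0},{"gripper":22,"travel":[0.0007,0.036,0],"twist":0}]'
python3 -m handwheel '[{"gripper":22,"travel":[0,0,0.0],"twist":0},{"gripper":22,"travel":[0,0,0.03],"twist":0},{"gripper":22,"travel":[0,0,0.03],"twist":0},{"gripper":22,"travel":[0,0,0.021],"twist":0},{"gripper":22,"travel":[0,0,0],"twist":0}]'
python3 -m handwheel '[{"gripper":22,"travel":[0,0.006,0],"twist":0},{"gripper":22,"travel":[0,0.005,0],"twist":0},{"gripper":22,"travel":[0,0.005,0],"twist":0},{"gripper":22,"travel":[0,0,0],"twist":0},{"gripper":22,"travel":[0,0,0],"twist":0}]'
python3 -m handwheel '[{"gripper":22,"travel":[0,-0.003,-0.02],"twist":0},{"gripper":22,"travel":[0,0,-0.04],"twist":0},{"gripper":22,"travel":[0,0,-0.03],"twist":0},{"gripper":33,"travel":[0,0,0],"twist":0.115},{"gripper":33,"travel":[0,0,0],"twist":0.115}]'
python3 -m handwheel '[{"gripper":33,"travel":[0,0,0],"twist":0.115},{"gripper":33,"travel":[0,0,0],"twist":0.115},{"gripper":33,"travel":[0,0,0],"twist":0.115},{"gripper":33,"travel":[0,0,0],"twist":0.115},{"gripper":33,"travel":[0,0,0],"twist":0.115}]' >/dev/null
python3 -m handwheel '[{"gripper":33,"travel":[0,0,0],"twist":0.115},{"gripper":33,"travel":[0,0,0],"twist":0.115},{"gripper":33,"travel":[0,0,0],"twist":0.115},{"gripper":33,"travel":[0,0,0],"twist":0.115},{"gripper":33,"travel":[0,0,0],"twist":0.115}]' >/dev/null
python3 -m handwheel '[{"gripper":33,"travel":[0,0,0],"twist":0.115},{"gripper":33,"travel":[0,0,0],"twist":0.115},{"gripper":33,"travel":[-0.035,0,0],"twist":0},{"gripper":33,"travel":[-0.035,0,0],"twist":0},{"gripper":33,"travel":[-0.03,0,0],"twist":0}]'
python3 - <<'E'
from h import *
go([500.8,-344.9,400],[500.8,-344.9,276])
for n in("side","top"):
  env.grab_frame(n)
  for t in("bail_grip","pail"): print(n,t,[(np.round(r["uv"],1).tolist(),round(r["confidence"],2)) for r in env.pinpoint(n,t)][:4])
S=env.grab_frame("side")
cv2.imwrite("pics/s2.png",S["frame"][:,:,::-1])
E
```

```text
time_s: 15.98
ee_pos: [546.4, -321.8, 395.1]
ee_rot: [-180.0, 0.0, 53.0]
force: [0.6, -0.2, -0.0]
gripper_width: 19.8
time_s: 16.4
ee_pos: [543.6, -319.7, 309.2]
ee_rot: [-179.4, 0.1, 53.0]
force: [-1.1, 0.5, -0.5]
gripper_width: 20.1
time_s: 16.82
ee_pos: [557.8, -330.1, 316.2]
ee_rot: [179.8, -0.0, 53.0]
force: [0.2, 0.4, 0.2]
gripper_width: 19.9
time_s: 17.23
ee_pos: [555.0, -327.9, 408.8]
ee_rot: [179.6, -0.1, 39.5]
force: [-0.6, 0.3, -0.4]
gripper_width: 29.2
time_s: 18.48
ee_pos: [476.0, -263.6, 405.1]
ee_rot: [-180.0, 0.0, -39.2]
force: [0.2, 0.8, 0.1]
gripper_width: 30.0
t 18.48 pos [ 476.  -263.6  405.1] rot [-180.     0.   -39.2] F [0.2 0.8 0.1] w 30.0 q [-30.  16.  94.   0.  71.  99.]
[ 500.8 -344.9  400. ] -> [0.0706, 0.0473, 0.0051] rows 3
[ 500.8 -344.9  276. ] -> [0.0, 0.0, 0.124] rows 4
side bail_grip [([222.9, 258.7], 0.55), ([361.8, 167.8], 0.45)]
side pail [([380.7, 176.1], 0.88), ([362.4, 209.1], 0.78), ([228.7, 295.9], 0.46)]
top bail_grip [([436.3, 261.3], 0.7), ([493.0, 283.3], 0.56), ([283.4, 164.3], 0.45), ([277.4, 244.5], 0.29)]
top pail [([480.2, 285.8], 0.87), ([284.5, 177.1], 0.65), ([422.3, 269.7], 0.59)]
```

```bash
cat >> h.py <<'E'
def sleeve(c,g):
    """orange blob centroid near guessed world point"""
    f=env.grab_frame(c);u=proj(f,g);h=cv2.cvtColor(f["frame"],cv2.COLOR_RGB2HSV).astype(int)
    m=((h[...,0]<14)&(h[...,1]>120)&(h[...,2]>50));yy,xx=np.nonzero(m)
    k=np.hypot(xx-u[0],yy-u[1])<13;xx,yy=xx[k],yy[k]
    if len(xx)<4:return f,None,0,None
    q=np.c_[xx,yy].astype(float);d=np.linalg.svd(q-q.mean(0))[2][0];return f,q.mean(0),len(xx),d
E
python3 - <<'E'
from h import *
g=[553,-328,137]
r=[]
for c in("side","top"):
    f,u,n,d=sleeve(c,g);print(c,proj(f,g).round(1),u,n,d)
    r.append((f,u))
p,e=tri([ray(*x) for x in r]);print(p.round(1),np.round(e,1))
f,u=r[1];d2=sleeve("top",g)[3]
a=atz(f,u+6*d2,137);b=atz(f,u-6*d2,137);print("bar dir deg",np.degrees(np.arctan2(*(a-b)[[1,0]])).round(1))
E
```

```text
side [360.7 166. ] [359.77777778 166.33333333] 9 [-0.82921431  0.55893078]
top [438.1 263.2] [437.17241379 261.4137931 ] 29 [0.87918054 0.4764888 ]
[ 556.5 -325.7  137.3] [1.1 1.1]
bar dir deg -117.8
```

```bash
python3 -m handwheel '[{"gripper":33,"travel":[0.0236,0.0158,0],"twist":0},{"gripper":33,"travel":[0.0236,0.0158,0],"twist":0},{"gripper":33,"travel":[0.0236,0.0158,0],"twist":0},{"gripper":33,"travel":[0,0,0],"twist":0}]'
python3 -m handwheel '[{"gripper":33,"travel":[0,0,0.03],"twist":0},{"gripper":33,"travel":[0,0,0.03],"twist":0},{"gripper":33,"travel":[0,0,0.025],"twist":0},{"gripper":33,"travel":[0,0,0],"twist":0},{"gripper":33,"travel":[0,0,0],"twist":0}]'
python3 - <<'E'
from h import *
go([500.8,-344.9,276])
S=env.grab_frame("side");T=env.grab_frame("top")
cv2.imwrite("pics/pinch.png",np.hstack([cv2.resize(x["frame"][b:b+90,a:a+90,::-1],(400,400),interpolation=cv2.INTER_CUBIC) for x,a,b in((T,395,235),(S,325,125))]))
E
```

```text
time_s: 19.32
ee_pos: [503.7, -350.4, 403.9]
ee_rot: [179.9, -0.2, -39.4]
force: [0.3, -0.4, -0.4]
gripper_width: 30.2
time_s: 19.73
ee_pos: [502.4, -346.1, 318.8]
ee_rot: [180.0, 0.2, -39.2]
force: [0.1, 0.8, 0.2]
gripper_width: 30.2
t 19.73 pos [ 502.4 -346.1  318.8] rot [180.    0.2 -39.2] F [0.1 0.8 0.2] w 30.2 q [-36.  25.  92.   0.  63.  94.]
[ 500.8 -344.9  276. ] -> [-0.0019, 0.0001, 0.0428] rows 2
```

View pics/pinch.png

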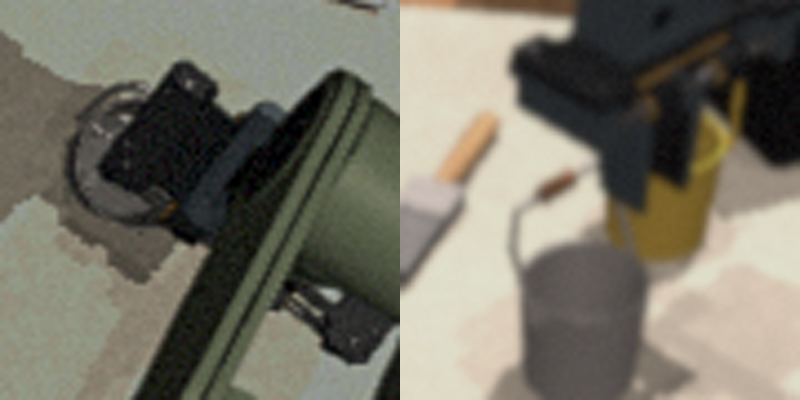

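The side crop shows the sleeve at (557,185), the bail's right leg at about (625,235) and the open fingers above it at (625,200) and (690,180). I check numerically before descending.

```bash
python3 - <<'E'
from h import *
f=env.grab_frame("side");cr=lambda p:((proj(f,p)-[325,125])*400/90+[400,0]).round(0)
x=np.array([.772,-.636,0]);y=np.array([.636,.772,0])
for C in ([533,-310.5,0],[535,-309,0]):
  C=np.array(C,float);Z=np.array([0,0,1])
  print("ear",cr(C-47*y+72*Z),"leg z100",cr(C-47*y+12*x+100*Z),"shoulder",cr(C-42*y+25*x+130*Z),"rim R",cr(C-42*y+80*Z),"rim L",cr(C+42*y+80*Z),"earL",cr(C+47*y+72*Z),"foot",cr(C))
g=np.array(env.state()["ee_pos"]);g[2]-=191
print("inner tip",cr(g+y*15),cr(g+y*28.5),"outer",cr(g-y*15),"ctr",cr(g))
E
```

```text
ear [633. 256.] leg z100 [623. 212.] shoulder [606. 167.] rim R [629. 249.] rim L [535. 304.] earL [529. 318.] foot [575. 372.]
ear [630. 257.] leg z100 [620. 213.] shoulder [603. 168.] rim R [626. 250.] rim L [532. 305.] earL [525. 319.] foot [572. 374.]
inner tip [624. 190.] [609. 198.] outer [658. 171.] ctr [641. 180.]
```

```bash
python3 -m handwheel '[{"gripper":33,"travel":[-0.002,0,0.02],"twist":0},{"gripper":33,"travel":[0,0,0.014],"twist":0},{"gripper":33,"travel":[0,0,0.006],"twist":0},{"gripper":33,"travel":[0,0,0],"twist":0},{"gripper":33,"travel":[0,0,0],"twist":0}]'
python3 -m handwheel '[{"gripper":0,"travel":[0,0,0.002],"twist":0},{"gripper":0,"travel":[0,0,0],"twist":0},{"gripper":0,"travel":[0,0,0],"twist":0},{"gripper":0,"travel":[0,0,0],"twist":0},{"gripper":0,"travel":[0,0,0],"twist":0}]' 10
```

```text
time_s: 20.3
ee_pos: [501.2, -345.2, 281.1]
ee_rot: [-180.0, -0.1, -39.2]
force: [0.4, -0.1, 0.0]
gripper_width: 30.3
time_s: 20.72
ee_pos: [500.7, -345.4, 278.4]
ee_rot: [179.9, -0.1, -39.2]
force: [-0.9, -2.3, 1.1]
gripper_width: 3.7
```

```bash
python3 -m handwheel '[{"gripper":0,"travel":[0,0,0],"twist":0},{"gripper":0,"travel":[0,0,0],"twist":0},{"gripper":0,"travel":[0,0,0],"twist":0},{"gripper":0,"travel":[0,0,0],"twist":0}]' 55
python3 -m handwheel '[{"gripper":0,"travel":[0,0,-0.006],"twist":0},{"gripper":0,"travel":[0,0,-0.008],"twist":0},{"gripper":0,"travel":[0,0,-0.01],"twist":0},{"gripper":0,"travel":[0,0,0],"twist":0},{"gripper":0,"travel":[0,0,0],"twist":0}]'
python3 - <<'E'
from h import *
go()
g=[554,-326,161]
r=[]
for c in("side",):
    f,u,n,d=sleeve(c,g);print(c,proj(f,g).round(1),u,n,d)
print([(np.round(q["uv"],1).tolist(),round(q["confidence"],2)) for q in env.pinpoint("side","pail")])
print("expect org z22",proj(f,[533,-310.5,22]).round(1),"z0",proj(f,[533,-310.5,0]).round(1))
E
```

```text
time_s: 21.05
ee_pos: [500.7, -345.4, 278.3]
ee_rot: [179.9, -0.1, -39.2]
force: [-1.5, -3.8, 3.0]
gripper_width: 1.6
time_s: 21.47
ee_pos: [501.0, -344.7, 302.7]
ee_rot: [-180.0, -0.1, -39.2]
force: [-0.3, 0.1, -4.4]
gripper_width: 1.8
t 21.47 pos [ 501.  -344.7  302.7] rot [-1.80e+02 -1.00e-01 -3.92e+01] F [-0.3  0.1 -4.4] w 1.8 q [-36.  26.  94.   0.  61.  94.]
side [360.8 159.1] [357.    160.875] 8 [-0.86906236  0.49470256]
[([366.6, 200.6], 0.68), ([231.5, 301.3], 0.59), ([380.7, 178.4], 0.55), ([392.1, 471.4], 0.2)]
expect org z22 [364.9 203. ] z0 [364.4 208.8]
```

Holding: the vertical force reads -4.4 N, so the pail's weight is on the gripper. I lift further and turn towards the machine's yaw.

```bash
python3 -m handwheel '[{"gripper":0,"travel":[0,0,-0.01],"twist":0},{"gripper":0,"travel":[0,0,-0.018],"twist":0},{"gripper":0,"travel":[0,0,-0.02],"twist":0},{"gripper":0,"travel":[0,0,-0.02],"twist":0},{"gripper":0,"travel":[0,0,-0.018],"twist":-0.04}]'
python3 -m handwheel '[{"gripper":0,"travel":[0,0,-0.012],"twist":-0.08},{"gripper":0,"travel":[0,0,0],"twist":-0.09},{"gripper":0,"travel":[0,0,0],"twist":-0.09},{"gripper":0,"travel":[0,0,0],"twist":-0.09},{"gripper":0,"travel":[0,0,0],"twist":-0.06}]'
python3 -m handwheel '[{"gripper":0,"travel":[0,0,0],"twist":-0.028},{"gripper":0,"travel":[0,0,0],"twist":0},{"gripper":0,"travel":[0,0,0],"twist":0}]'
python3 - <<'E'
from h import *
go([470,-300,402],[470,20,402])
t=np.array(env.state()["ee_pos"]);g=t+[.979*30+.204*47,-.204*30+.979*47,-142]
for c in("side","top"):
    f,u,n,d=sleeve(c,g);print(c,proj(f,g).round(1),u,n,d)
f=env.grab_frame("side")
print([(np.round(q["uv"],1).tolist(),round(q["confidence"],2)) for q in env.pinpoint("side","pail")],"expect",proj(f,g-[27,-5,137]).round(1))
print([(np.round(q["uv"],1).tolist(),round(q["confidence"],2)) for q in env.pinpoint("side","bail_grip")])
for q in env.trace("side","pail")[:3]:
    yy,xx=np.nonzero(q["pixels"]);print(q["uv"],q["confidence"],len(xx),cv2.minAreaRect(np.c_[xx,yy].astype(np.float32)))
E
```

```text
time_s: 21.98
ee_pos: [500.7, -344.9, 389.4]
ee_rot: [-180.0, -0.0, -36.9]
force: [0.1, -0.4, -2.8]
gripper_width: 2.0
time_s: 22.4
ee_pos: [500.6, -344.8, 400.3]
ee_rot: [-180.0, -0.0, -13.2]
force: [-0.1, -0.3, -3.3]
gripper_width: 1.7
time_s: 22.65
ee_pos: [500.7, -344.9, 400.1]
ee_rot: [180.0, -0.0, -11.9]
force: [-0.3, -0.6, -3.3]
gripper_width: 1.7
t 22.65 pos [ 500.7 -344.9  400.1] rot [180.   -0.  -11.9] F [-0.3 -0.6 -3.3] w 1.7 q [-36.  21.  86.  -0.  73.  66.]
[ 470 -300  402] -> [-0.0393, -0.0376, -0.0019] rows 2
[470  20 402] -> [-0.0659, -0.3131, -0.0] rows 8
side [367.8 132.4] [363.16666667 132.83333333] 6 [0.30642596 0.9518945 ]
top [439.6 267.3] [439.57142857 262.78571429] 14 [0.89133952 0.45333636]
[([373.0, 179.7], 0.78), ([380.2, 178.0], 0.62), ([229.1, 297.6], 0.45)] expect [374.2 178.2]
[([362.3, 139.2], 0.64), ([388.1, 138.0], 0.39), ([225.1, 259.7], 0.37)]
[372.1, 163.2] 0.84 1182 ((373.5, 158.5), (55.0, 31.0), 90.0)
[391.6, 164.1] 0.64 259 ((393.0554504394531, 164.66897583007812), (11.323507308959961, 31.1396484375), 2.385944128036499)
[242.5, 286.6] 0.5 129 ((235.56149291992188, 276.6762390136719), (51.94715118408203, 14.009130477905273), 58.24052047729492)
```

```bash
python3 - <<'E'
from h import *
t=np.array(env.state()["ee_pos"]);R=np.array([[.979,.204],[-.204,.979]])
p=t+[46,40,-142]
for k in range(2):
    r=[]
    for c in("side","top"):
        f,u,n,d=sleeve(c,p);r.append(ray(f,u));print(c,n,u)
    p,e=tri(r)
print("sleeve",p.round(1),np.round(e,1));d=p-t
print("offset local x,y,z",(.979*d[0]-.204*d[1]).round(1),(.204*d[0]+.979*d[1]).round(1),d[2].round(1))
E
```

```text
side 10 [362.1 129.6]
top 12 [439.5        262.58333333]
side 15 [360.2        129.06666667]
top 14 [439.64285714 262.64285714]
sleeve [ 554.9 -303.4  266.9] [4.2 4.2]
offset local x,y,z 44.5 51.7 -133.0
```

```bash
python3 -m handwheel '[{"gripper":0,"travel":[-0.009,-0.01,0],"twist":0},{"gripper":0,"travel":[-0.01,-0.02,0],"twist":0},{"gripper":0,"travel":[-0.01,-0.024,0],"twist":0},{"gripper":0,"travel":[-0.01,-0.024,0],"twist":0},{"gripper":0,"travel":[-0.01,-0.024,0],"twist":0}]' >/dev/null
python3 -m handwheel '[{"gripper":0,"travel":[-0.01,-0.024,0],"twist":0},{"gripper":0,"travel":[-0.01,-0.024,0],"twist":0},{"gripper":0,"travel":[-0.01,-0.024,0],"twist":0},{"gripper":0,"travel":[-0.01,-0.024,0],"twist":0},{"gripper":0,"travel":[-0.01,-0.024,0],"twist":0}]'
python3 -m handwheel '[{"gripper":0,"travel":[-0.01,-0.024,0],"twist":0},{"gripper":0,"travel":[0,-0.024,0],"twist":0},{"gripper":0,"travel":[0,-0.024,0],"twist":0},{"gripper":0,"travel":[0,-0.024,0],"twist":0},{"gripper":0,"travel":[0,-0.02,0],"twist":0}]'
python3 -m handwheel '[{"gripper":0,"travel":[0,-0.01,0],"twist":0},{"gripper":0,"travel":[0,0,0],"twist":0},{"gripper":0,"travel":[0,0,0],"twist":0}]'
```

```text
time_s: 23.98
ee_pos: [448.9, -106.1, 400.1]
ee_rot: [-180.0, -0.0, -11.9]
force: [-0.3, 1.0, -2.9]
gripper_width: 1.6
time_s: 24.4
ee_pos: [463.4, 9.8, 400.2]
ee_rot: [-180.0, -0.0, -11.8]
force: [-0.1, -0.4, -3.9]
gripper_width: 1.5
time_s: 24.65
ee_pos: [465.4, 18.0, 399.8]
ee_rot: [179.9, 0.0, -11.8]
force: [0.2, -0.3, -3.1]
gripper_width: 1.4
```

```bash
cat > m.py <<'E'
from h import *
def meas(off=(35,49,-139)):
    t=np.array(env.state()["ee_pos"])
    L=lambda o:t+[.979*o[0]+.204*o[1],-.204*o[0]+.979*o[1],o[2]]
    p=L(off);us={}
    for c in("side","top"):
        f,u,n,d=sleeve(c,p);print(c,"exp",proj(f,p).round(1),"blob",None if u is None else u.round(1),n)
        for th in("bail_grip","pail"):
            print("  net",th,[(np.round(q["uv"],1).tolist(),round(q["confidence"],2)) for q in env.pinpoint(c,th)][:4])
        us[c]=(f,u)
    if all(u is not None for _,u in us.values()):
        q,e=tri([ray(*us[c]) for c in us]);d=q-t
        print("sleeve",q.round(1),np.round(e,1),"off",(.979*d[0]-.204*d[1]).round(1),(.204*d[0]+.979*d[1]).round(1),d[2].round(1))
        s=q-[605.4,83.5,200];print("rel seat",(.979*s[0]-.204*s[1]).round(1),(.204*s[0]+.979*s[1]).round(1),s[2].round(1))
    return us
E
python3 - <<'E'
from m import *
us=meas()
S=us["side"][0];T=us["top"][0]
u=proj(S,[504,58,230]).astype(int);v=proj(T,[504,58,230]).astype(int);print(u,v)
for n,f,q in(("side",S,u),("top",T,v)):
    np.save(n+"c.npy",f["frame"])
cv2.imwrite("pics/hang.png",np.hstack([cv2.resize(f["frame"][q[1]-55:q[1]+45,q[0]-50:q[0]+50,::-1],(400,400),interpolation=cv2.INTER_CUBIC) for f,q in((T,v),(S,u))]))
E
```

```text
side exp [367.3 231.2] blob [362.3 235.2] 23
  net bail_grip [([382.9, 140.5], 0.63), ([226.1, 260.1], 0.58), ([364.5, 234.9], 0.56), ([289.7, 250.2], 0.36)]
  net pail [([374.7, 278.2], 0.93), ([230.1, 296.9], 0.62), ([380.9, 179.3], 0.59)]
top exp [287.8 283.5] blob [288.5 280.2] 28
  net bail_grip [([284.5, 168.2], 0.64), ([287.3, 281.0], 0.49), ([492.4, 286.6], 0.49)]
  net pail [([285.2, 176.8], 0.72), ([480.6, 286.0], 0.66), ([294.9, 289.4], 0.49)]
sleeve [518.3  57.7 247.5] [0.8 0.8] off 43.6 49.7 -152.4
rel seat -80.0 -43.1 47.5
[369 242] [288 285]
```

```bash
cat >> m.py <<'E'
def bardir(p):
    ns=[]
    for c in("side","top"):
        f,u,n,d=sleeve(c,p);ns.append(np.cross(ray(f,u-5*d)[1],ray(f,u+5*d)[1]))
    v=np.cross(*ns);v/=np.linalg.norm(v);v*=np.sign(v[1])
    print("bar dir world",v.round(2),"yaw vs machine y",(-np.degrees(np.arctan2(v[0],v[1]))+11.8).round(1),"elev",np.degrees(np.arcsin(v[2])).round(1))
E
python3 - <<'E'
from m import *
for i in range(3): bardir([518.3,57.7,247.5])
S=env.grab_frame("side")
for q in env.trace("side","pail")[:3]:
    if np.hypot(*(np.array(q["uv"])-[372,262]))<30:
        np.save("mask.npy",q["pixels"]);yy,xx=np.nonzero(q["pixels"]);print(q["confidence"],len(xx),xx.min(),xx.max(),yy.min(),yy.max())
        m=q["pixels"]
        for r in range(yy.min(),yy.max()+1,3):
            w=np.nonzero(m[r])[0]
            if len(w):print(r,w.min(),w.max(),len(w),end=" | ")
from scipy.optimize import differential_evolution
from scipy.spatial.transform import Rotation as Ro
import fit
yy,xx=np.nonzero(m)
def cost(v):
    R=Ro.from_euler("ZYX",[np.radians(-11.8),v[3],v[4]]).as_matrix()
    k=np.zeros((480,640),np.uint8);cv2.fillConvexPoly(k,np.round(fit.hull(S,v[:3],R)*16).astype(np.int32),1,shift=4);k=k>0
    return 1-(k&m).sum()/(k|m).sum()
r=differential_evolution(cost,[(450,540),(20,110),(70,140),(-.6,.6),(-.6,.6)],seed=2,maxiter=40,popsize=8,polish=False);print("\npose",r.x.round(2),r.fun.round(3))
E
```

```text
bar dir world [0.33 0.91 0.25] yaw vs machine y -8.2 elev 14.5
bar dir world [0.37 0.91 0.19] yaw vs machine y -10.1 elev 10.7
bar dir world [0.31 0.87 0.38] yaw vs machine y -7.6 elev 22.1
0.9 1803 353 396 232 291
232 361 364 4 | 235 359 365 7 | 238 358 364 7 | 241 357 386 22 | 244 354 388 31 | 247 353 392 39 | 250 354 394 41 | 253 355 395 41 | 256 355 396 42 | 259 356 396 41 | 262 357 395 39 | 265 357 394 38 | 268 358 393 36 | 271 358 393 36 | 274 358 392 35 | 277 359 392 34 | 280 359 391 33 | 283 360 390 31 | 286 362 388 27 | 289 366 384 19 | 
pose [ 4.8414e+02  3.2260e+01  9.3140e+01  3.0000e-02 -6.0000e-02] 0.076
```

View pics/hang.png

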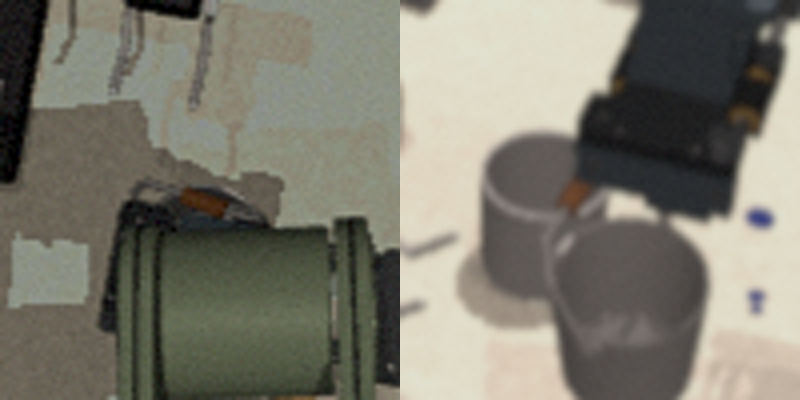

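The pail hangs upright from its bail (side crop rim (635,270)). The sleeve sits at top crop (204,203), in front of the hand, with the bar turned about 8-10 degrees clockwise from the prong line. I correct the yaw and move nearer.

```bash
python3 -m handwheel '[{"gripper":0,"travel":[0.006,-0.006,0],"twist":-0.03},{"gripper":0,"travel":[0.009,-0.009,0],"twist":-0.04},{"gripper":0,"travel":[0.009,-0.009,0],"twist":-0.04},{"gripper":0,"travel":[0.009,-0.009,0],"twist":-0.03},{"gripper":0,"travel":[0.006,-0.003,0],"twist":0}]'
python3 -m handwheel '[{"gripper":0,"travel":[0,0,0],"twist":0},{"gripper":0,"travel":[0,0,0],"twist":0},{"gripper":0,"travel":[0,0,0],"twist":0}]'
python3 - <<'E'
from m import *
go()
us=meas((35,55,-150));
f,u,n,d=sleeve("top",[558,90,247]);a=atz(f,u-5*d,248);b=atz(f,u+5*d,248);v=(b-a)*np.sign((b-a)[1]);print("top yaw vs machine",(-np.degrees(np.arctan2(v[0],v[1]))+11.8).round(1),n)
E
```

```text
time_s: 25.77
ee_pos: [510.6, 49.6, 399.8]
ee_rot: [-180.0, -0.0, -3.7]
force: [0.6, 0.2, -2.6]
gripper_width: 1.5
time_s: 26.02
ee_pos: [508.9, 48.2, 399.6]
ee_rot: [180.0, 0.1, -3.8]
force: [-0.3, -0.6, -3.0]
gripper_width: 1.1
t 26.02 pos [508.9  48.2 399.6] rot [ 1.8e+02  1.0e-01 -3.8e+00] F [-0.3 -0.6 -3. ] w 1.1 q [ 4. 13. 98. -0. 69. 98.]
side exp [342.4 245.7] blob [341.9 246.4] 27
  net bail_grip [([383.8, 137.9], 0.6), ([342.7, 248.2], 0.47), ([224.1, 258.6], 0.47)]
  net pail [([355.0, 284.3], 0.75), ([229.2, 299.0], 0.57)]
top exp [272.7 265.3] blob [270.8 263.6] 12
  net bail_grip [([491.9, 283.8], 0.54), ([269.4, 266.8], 0.53), ([285.0, 161.4], 0.45)]
  net pail [([285.5, 174.6], 0.84), ([479.4, 283.8], 0.65)]
sleeve [556.7  99.2 252. ] [1.8 1.8] off 36.4 59.7 -147.6
rel seat -50.9 5.5 52.0
top yaw vs machine 7.6 14
```

```bash
python3 -m handwheel '[{"gripper":0,"travel":[0.005,0.001,0.005],"twist":0},{"gripper":0,"travel":[0.01,0.002,0.005],"twist":0},{"gripper":0,"travel":[0.012,0.0025,0.004],"twist":0},{"gripper":0,"travel":[0.011,0.0025,0],"twist":0},{"gripper":0,"travel":[0.006,0.001,0],"twist":0}]' 60
python3 -m handwheel '[{"gripper":0,"travel":[0,0,0],"twist":0},{"gripper":0,"travel":[0,0,0],"twist":0}]'
python3 - <<'E'
from m import *
go()
us=meas((36,58,-149))
f,u,n,d=sleeve("side",[603,84,236]);print(d)
E
```

```text
time_s: 26.78
ee_pos: [554.6, 35.8, 385.1]
ee_rot: [180.0, -0.0, -3.9]
force: [0.5, -0.1, -2.0]
gripper_width: 1.7
time_s: 26.95
ee_pos: [553.0, 36.2, 385.6]
ee_rot: [180.0, 0.0, -3.8]
force: [0.5, -1.0, -3.3]
gripper_width: 1.2
t 26.95 pos [553.   36.2 385.6] rot [180.    0.   -3.8] F [ 0.5 -1.  -3.3] w 1.2 q [ 3. 17. 94.  0. 69. 96.]
side exp [319.8 244.6] blob [319.9 245.6] 15
  net bail_grip [([385.0, 137.0], 0.7), ([322.7, 247.4], 0.48), ([221.3, 259.4], 0.41)]
  net pail [([381.0, 179.2], 0.56), ([338.3, 282.8], 0.55), ([231.4, 297.4], 0.53)]
top exp [276.6 246.6] blob None 0
  net bail_grip [([285.3, 165.5], 0.66), ([493.8, 283.8], 0.48)]
  net pail [([481.8, 286.5], 0.87), ([285.5, 178.0], 0.83)]
[-0.34174306  0.93979342]
```

```bash
python3 -m handwheel '[{"gripper":0,"travel":[0,0,0.006],"twist":0},{"gripper":0,"travel":[0,0,0.007],"twist":0},{"gripper":0,"travel":[0,0,0.007],"twist":0},{"gripper":0,"travel":[0,0,0],"twist":0}]'
python3 -m handwheel '[{"gripper":0,"travel":[0,0,0.005],"twist":0},{"gripper":0,"travel":[0,0,0.004],"twist":0},{"gripper":0,"travel":[0,0,0],"twist":0}]'
python3 -m handwheel '[{"gripper":0,"travel":[0,0,0.003],"twist":0},{"gripper":0,"travel":[0,0,0],"twist":0}]'
python3 - <<'E'
from m import *
go()
us=meas((36,58,-149))
E
```

```text
time_s: 27.63
ee_pos: [551.9, 36.4, 363.6]
ee_rot: [180.0, 0.2, -3.8]
force: [-0.6, -0.7, -3.6]
gripper_width: 1.3
time_s: 27.88
ee_pos: [552.6, 36.5, 356.2]
ee_rot: [-180.0, 0.0, -3.8]
force: [-0.7, -0.7, -1.9]
gripper_width: 1.5
time_s: 28.05
ee_pos: [552.7, 36.5, 353.9]
ee_rot: [-180.0, -0.1, -3.8]
force: [0.6, 0.6, -1.3]
gripper_width: 1.0
t 28.05 pos [552.7  36.5 353.9] rot [-1.8e+02 -1.0e-01 -3.8e+00] F [ 0.6  0.6 -1.3] w 1.0 q [ 3. 19. 97.  0. 64. 96.]
side exp [320.1 255.7] blob [319.5 255. ] 6
  net bail_grip [([419.1, 317.5], 0.65), ([224.9, 261.2], 0.61), ([324.9, 255.0], 0.54)]
  net pail [([231.9, 297.3], 0.73), ([335.4, 293.2], 0.62), ([380.5, 179.5], 0.58)]
top exp [277.6 247.5] blob None 0
  net bail_grip [([277.3, 244.1], 0.62), ([285.9, 164.0], 0.55), ([492.7, 287.3], 0.5)]
  net pail [([284.3, 178.1], 0.95), ([478.6, 285.2], 0.75)]
```

```bash
python3 -m handwheel '[{"gripper":0,"travel":[0,0,0.003],"twist":0},{"gripper":0,"travel":[0,0,0],"twist":0},{"gripper":0,"travel":[0,0,0],"twist":0}]'
python3 -m handwheel '[{"gripper":0,"travel":[0,0,0.003],"twist":0},{"gripper":0,"travel":[0,0,0],"twist":0},{"gripper":0,"travel":[0,0,0],"twist":0}]'
```

```text
time_s: 28.6
ee_pos: [553.0, 36.6, 351.4]
ee_rot: [-180.0, -0.1, -3.8]
force: [1.8, 1.8, 1.5]
gripper_width: 1.3
time_s: 28.85
ee_pos: [553.7, 36.8, 349.7]
ee_rot: [-179.9, -0.4, -3.8]
force: [3.8, 3.2, 6.1]
gripper_width: 1.3
```

```bash
python3 -m handwheel '[{"gripper":0,"travel":[0.003,0,0],"twist":0},{"gripper":0,"travel":[0.002,0,0],"twist":0},{"gripper":0,"travel":[0,0,0],"twist":0},{"gripper":0,"travel":[0,0,0],"twist":0}]'
python3 - <<'E'
from m import *
us=meas((36,58,-149))
S=us["side"][0];p=proj(S,[605,84,200]);print("seat",p.round(1))
E
```

```text
time_s: 29.18
ee_pos: [557.6, 35.9, 347.6]
ee_rot: [180.0, 0.0, -3.8]
force: [1.9, -1.2, 1.7]
gripper_width: 1.2
side exp [317.8 257.3] blob None 0
  net bail_grip [([223.7, 260.6], 0.41)]
  net pail [([381.5, 174.9], 0.97), ([333.7, 297.4], 0.76), ([231.3, 298.5], 0.55)]
top exp [278.  245.7] blob None 0
  net bail_grip [([492.7, 284.6], 0.54), ([281.0, 164.2], 0.49)]
  net pail [([482.6, 286.9], 0.81), ([284.3, 178.8], 0.78), ([354.7, 210.1], 0.29)]
seat [317.7 256.4]
```

```bash
python3 -m handwheel '[{"gripper":0,"travel":[0,0,0],"twist":0},{"gripper":0,"travel":[0.003,0.0004,0.002],"twist":0},{"gripper":0,"travel":[0.003,0.0004,0.0015],"twist":0},{"gripper":0,"travel":[0,0,0],"twist":0}]' 8
python3 -m handwheel '[{"gripper":0,"travel":[0.002,0.0003,0.001],"twist":0},{"gripper":0,"travel":[0.002,0.0003,0.0008],"twist":0},{"gripper":0,"travel":[0,0,0],"twist":0},{"gripper":0,"travel":[0,0,0],"twist":0}]'
```

```text
time_s: 29.82
ee_pos: [564.0, 34.8, 343.9]
ee_rot: [180.0, -0.0, -3.8]
force: [1.3, 0.2, 2.0]
gripper_width: 3.6
time_s: 30.15
ee_pos: [567.3, 34.1, 342.1]
ee_rot: [180.0, 0.1, -3.8]
force: [-0.2, 0.2, -1.8]
gripper_width: 3.9
```

```bash
python3 -m handwheel '[{"gripper":5,"travel":[0,0,0],"twist":0},{"gripper":6,"travel":[0,0,0],"twist":0},{"gripper":7,"travel":[0,0,0],"twist":0},{"gripper":8,"travel":[0,0,0],"twist":0},{"gripper":9,"travel":[0,0,0],"twist":0}]'
python3 -m handwheel '[{"gripper":10,"travel":[0,0,0],"twist":0},{"gripper":10,"travel":[0,0,0],"twist":0},{"gripper":10,"travel":[0,0,0],"twist":0},{"gripper":10,"travel":[0,0,0],"twist":0},{"gripper":10,"travel":[0,0,0],"twist":0}]'
python3 - <<'E'
from m import *
go()
S=env.grab_frame("side")
for th in("pail","bail_grip"):print([(np.round(q["uv"],1).tolist(),round(q["confidence"],2)) for q in env.pinpoint("side",th)])
print("exp hung org",proj(S,[605,84,58]).round(1))
E
```

```text
time_s: 30.57
ee_pos: [567.3, 34.0, 342.7]
ee_rot: [180.0, -0.0, -3.8]
force: [-0.3, 0.0, 0.1]
gripper_width: 8.0
time_s: 30.98
ee_pos: [567.4, 34.0, 342.6]
ee_rot: [180.0, -0.0, -3.8]
force: [-0.2, -0.2, -0.2]
gripper_width: 8.3
t 30.98 pos [567.4  34.  342.6] rot [180.   -0.   -3.8] F [-0.2 -0.2 -0.2] w 8.3 q [ 2. 20. 96. -0. 64. 96.]
[([380.6, 177.3], 0.9), ([317.2, 295.9], 0.65), ([230.7, 296.8], 0.65)]
[([317.7, 255.2], 0.68), ([224.2, 257.4], 0.56)]
exp hung org [318.2 299.8]
```

The pail now hangs by itself: its origin is at side (317,296) against (318,300) expected, and the sleeve is on the seat pixel. I retreat straight back.

```bash
python3 -m handwheel '[{"gripper":12,"travel":[-0.006,-0.0008,0],"twist":0},{"gripper":12,"travel":[-0.008,-0.0011,0],"twist":0},{"gripper":12,"travel":[-0.01,-0.0014,0],"twist":0},{"gripper":12,"travel":[-0.012,-0.0017,0],"twist":0},{"gripper":12,"travel":[-0.015,-0.002,0],"twist":0}]'
python3 -m handwheel '[{"gripper":12,"travel":[-0.02,-0.003,0],"twist":0},{"gripper":12,"travel":[-0.025,-0.003,0],"twist":0},{"gripper":12,"travel":[-0.03,-0.003,0],"twist":0},{"gripper":12,"travel":[-0.03,-0.003,0],"twist":0},{"gripper":12,"travel":[-0.03,0,0],"twist":0}]'
python3 -m handwheel '[{"gripper":12,"travel":[0,0.04,0],"twist":0},{"gripper":12,"travel":[0,0.04,0],"twist":0},{"gripper":12,"travel":[0,0.04,0],"twist":0},{"gripper":12,"travel":[0,0,0],"twist":0},{"gripper":12,"travel":[0,0,0],"twist":0}]'
cat > fin.py <<'E'
from m import *
go()
g=np.array([605.4,83.5,200]);r=[]
for c in("side","top"):
    f,u,n,d=sleeve(c,g);print(c,"seat px",proj(f,g).round(1),"sleeve",u,n,d)
    if u is not None:r.append(ray(f,u))
    if c=="top" and u is not None: 
        a=atz(f,u-5*d,200);b=atz(f,u+5*d,200);v=(b-a)*np.sign((b-a)[1]);print("yaw vs machine",(-np.degrees(np.arctan2(v[0],v[1]))+11.8).round(1))
    for th in("pail","lock_top"):print(th,[(np.round(q["uv"],1).tolist(),round(q["confidence"],2)) for q in env.pinpoint(c,th)])
    print("hung org exp",proj(f,[605.4,83.5,58]).round(1),"lock end exp",proj(f,[602,305,104.5]).round(1))
if len(r)==2:
    p,e=tri(r);s=p-g;print("sleeve rel seat",(.979*s[0]-.204*s[1]).round(1),(.204*s[0]+.979*s[1]).round(1),s[2].round(1),np.round(e,1))
E
python3 fin.py
```

```text
time_s: 31.55
ee_pos: [515.8, 44.6, 342.5]
ee_rot: [180.0, 0.0, -3.8]
force: [-0.1, 0.7, 0.4]
gripper_width: 11.0
time_s: 31.97
ee_pos: [380.6, 65.7, 342.3]
ee_rot: [-180.0, 0.0, -3.8]
force: [-0.5, 0.8, 0.1]
gripper_width: 11.2
time_s: 32.38
ee_pos: [373.9, -55.6, 342.7]
ee_rot: [-180.0, -0.0, -4.1]
force: [0.5, 0.7, -0.3]
gripper_width: 10.8
t 32.38 pos [373.9 -55.6 342.7] rot [-180.    -0.    -4.1] F [ 0.5  0.7 -0.3] w 10.8 q [-10.   4. 118.   0.  58.  84.]
side seat px [317.5 256.2] sleeve [318.37931034 252.55172414] 29 [-0.47557377  0.87967584]
pail [([316.9, 296.9], 0.97), ([380.2, 177.7], 0.58), ([232.2, 296.2], 0.47)]
lock_top [([300.4, 379.1], 0.79)]
hung org exp [318.1 299.6] lock end exp [300.6 378. ]
top seat px [278.7 245.4] sleeve [280.75  244.725] 40 [0.97513937 0.22159246]
yaw vs machine -2.4
pail [([285.5, 179.5], 0.69), ([286.8, 242.6], 0.61), ([480.4, 283.7], 0.58)]
lock_top [([199.5, 252.5], 0.61)]
hung org exp [282.9 248.7] lock end exp [199.1 250.9]
sleeve rel seat 1.3 -5.5 5.0 [1. 1.]
```

```bash
python3 -m handwheel '[{"gripper":12,"travel":[0,0,0],"twist":0},{"gripper":12,"travel":[0,0,0],"twist":0},{"gripper":12,"travel":[0,0,0],"twist":0},{"gripper":12,"travel":[0,0,0],"twist":0},{"gripper":12,"travel":[0,0,0],"twist":0}]' >/dev/null
python3 fin.py | grep -E "side|rel|yaw|pail"
python3 - <<'E'
import fit
from fit import *
S=env.grab_frame("side")
ms=[q["pixels"] for q in env.trace("side","pail") if np.hypot(*(np.array(q["uv"])-[317,280]))<25]
if ms:
    m=ms[0]
    def cost(v):
        R=Ro.from_euler("ZYX",[np.radians(-11.8),v[2],v[3]]).as_matrix();o=np.array([v[0],v[1],60.])
        k=np.zeros((480,640),np.uint8);cv2.fillConvexPoly(k,np.round(fit.hull(S,o,R)*16).astype(np.int32),1,shift=4);k=k>0
        return 1-(k&m).sum()/(k|m).sum()
    r=differential_evolution(cost,[(570,640),(50,120),(-.5,.5),(-.5,.5)],seed=2,maxiter=30,popsize=8,polish=False);print("pose x,y,pitch,roll",r.x.round(2),r.fun.round(3))
E
```

```text
side seat px [317.5 256.2] sleeve [318.28571429 252.60714286] 28 [-0.45321336  0.89140207]
pail [([381.4, 178.5], 0.88), ([230.0, 295.8], 0.7), ([299.1, 374.3], 0.45)]
yaw vs machine 0.1
pail [([286.9, 176.7], 0.92), ([479.8, 286.3], 0.77), ([276.9, 245.6], 0.7), ([285.6, 246.4], 0.62)]
sleeve rel seat 1.1 -4.8 5.6 [0.9 0.9]Traceback (most recent call last):
  File "<stdin>", line 11, in <module>
    return fun(*args, **kwargs)
    ret = solver.solve()
    self._calculate_population_energies(
    ~~~~~~~~~~~~~~~~~~~~~~~~~~~~~~~~~~~^
        self.population[self.feasible]))
        ^^^^^^^^^^^^^^^^^^^^^^^^^^^^^^^
    calc_energies = list(
        self._mapwrapper(self.func, parameters_pop[0:S])
    )
    return self.f(x, *self.args)
           ~~~~~~^^^^^^^^^^^^^^^
  File "<stdin>", line 9, in cost
AttributeError: 'function' object has no attribute 'hull'
```

```bash
python3 - <<'E'
from fit import *
S=env.grab_frame("side")
ms=[(q["pixels"],q["confidence"]) for q in env.trace("side","pail") if np.hypot(*(np.array(q["uv"])-[317,278]))<30]
print([int(a.sum()) for a,_ in ms])
if ms:
    m=ms[0][0]
    def cost(v):
        R=Ro.from_euler("ZYX",[np.radians(-11.8),v[2],v[3]]).as_matrix()
        k=np.zeros((480,640),np.uint8);cv2.fillConvexPoly(k,np.round(hull(S,np.array([v[0],v[1],60.]),R)*16).astype(np.int32),1,shift=4);k=k>0
        return 1-(k&m).sum()/(k|m).sum()
    r=differential_evolution(cost,[(570,640),(50,120),(-.5,.5),(-.5,.5)],seed=2,maxiter=30,popsize=8,polish=False);print("pose x,y,pitch,roll",r.x.round(2),r.fun.round(3))
E
```

```text
[1718]
pose x,y,pitch,roll [ 6.099e+02  7.248e+01 -1.600e-01 -4.000e-02] 0.09
```

```bash
python3 -c "
from workcell import env
print(env.job_done()); print(env.state()['time_s'])"
```

```text
the job is handed in; nothing more can be done
None
the job is handed in; nothing more can be done
```

The lock is at its left end stop and the pail hangs by its bail on the hook, released. The job is handed in at about 34 s on the robot's clock, of the 61 s allowed; no verdict was reported.

**How it was done**
- **Lock:** I pushed it left with one finger until the force rose to about 12 N. The camera measured about 75 mm of travel, a little over the possible 70.
- **Bail:** I swung it upright with the pail on the table. The pads gripped the sleeve too tightly to let it turn, so the pail leaned by an estimated 0.15 rad. One silhouette fit gave about 0.45 rad, which I judged wrong because the bail was in the mask. I let go so the pail settled, then pushed the loose sleeve the rest of the way.
- **Hanging:** The moves cannot tilt the gripper, so I carried the pail by the bail's right leg with the bail leaning forward, which kept the hand clear of the carriage. I lowered the bar into the prongs, eased the bail more upright, opened the fingers and backed away.

**Last checks**
- **Bar position:** The sleeve middle was about 1 mm, -5 mm and +5.5 mm (x, y, z) from the seat. It was unchanged between two looks about 1 s apart.
- **Bar direction:** Within about 2° of the hook's y.
- **Pail lean:** A rough silhouette fit gave about 0.16 rad, under the 0.3 limit. A first run of this check failed on a code error and was redone.
- **Lock:** Seen at its end position.
- **Gripper:** No force, hand well clear.

**Disagreed or not checked:** The sleeve reads about 5 mm above and 5 mm to the right of the computed seat, more than the 2 mm calibration explains, though within tolerance. I did not measure the bystanders again; no unexpected contact forces showed at the call ends I read. I saw the hanging pail only through measurements, because all 12 picture views were used.

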